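# Load the last vial into the bench rotator

## Robot

A 6-joint arm with a two-finger parallel gripper is mounted at the origin on a cart in front of the work surface, level with it; the furniture and walls round the work are solid. World frame = base frame: x ahead of the robot, y to its left, z up, the work surface at z = 0. Lengths are in m, angles in degrees, forces in N, time in s.
With the tool pointing down it reaches from about 0.25 to 0.725 m from the base axis. Payload 9.7 kg.
Tool frame: the origin (TCP) lies midway between the tips of the shut fingers; the grasp point (between the pads) lies 19 mm behind it (bot.hold_point_z is the distance from the TCP to the grasp point, in m); z points along the fingers, y is the line along which they close (so a half turn about z gives the same grasp; the last joint's range is limited). The gripper opens to 85 mm and grips with 20 to 120 N. Pads are 22 mm wide; open, the fingers measure 114 mm over their backs; the gripper's body (76 mm by 85 mm) begins 54 mm behind the grasp point. The pads swing forward as they close: fully open they stand 13 mm farther back than shut.
Start: joints at [66.119, 4.979, 10.078, 95.1, 0, 90], TCP at [0.223, 0.503, 0.205] pointing down, gripper open.
Joint ranges: [-179.16, 179.16], [-48.56, 103.87], [-65.8, 70.77], [-126.05, 130.52], [-82.76, 87.17], [-180, 180]. Speed limits (degrees/s): [127.2, 127.2, 147.25, 180, 180, 180].

## Interface

Orientations are given as [roll, pitch, yaw] about the fixed x, y, z axes, in that order (R = Rz(yaw) Ry(pitch) Rx(roll)).
In Python, from workcell import bot gives the robot as it stands.
- The arm moves only by the tool play_rows, never from a script. Its argument "steps" is a list that holds one entry, the list of rows, each a list of 4 numbers: the shift along the tool's x, y, z in m, then the turn about the tool's z in rad. In form: [[[tx, ty, tz, yaw], ...]]. A call has exactly 5 rows; each row shifts and turns the commanded pose from where the row before left it, along the tool's axes as they then stand; what a row does not reach is not made up. A row lasts 1/12 s, in which the tool goes at most 41.7 mm and 7.16 degrees, less where a joint would pass 70% of its speed; a pose out of reach is approached as far as the arm can. A call is refused whole if a number of a shift passes 0.0417 or a number of a turn 0.125, either way. A call with a gripper value outside its range is refused whole. "gripper" is the finger opening in m, from 0 to 0.0854, set as the call begins (left out, the last holds). The fingers move at their own pace and stop on an object; "squeeze" is the grip in N (left out, the last holds). Time passes only in rows, so rows that do not move let the fingers close, or fill a call up. It gives the time, the measured TCP pose, the force, the opening and the grip force at its end, in the units of the state.
- bot.get_obs(): the state, without advancing time (a new reading comes with each control period).
- bot.camera(name): name is "scene" or "top" or "wrist"; returns a dict with "img" (384x512x3 uint8, blue, green, red), "vfov" (degrees; the focal length in pixels is half the picture's height over the tangent of half this angle, whatever the lens; pixels are square), "cx", "cy" (the principal point, pixels), "xyz" and "attitude" of the camera in the world. Camera axes: x right, y down, z forward; pixel columns grow to the right and rows downward; lengths in m; the calibration is good to about 2 mm. The wrist camera is an equidistant fisheye: a pixel r from the principal point sees the ray r / f radians off the axis. A picture is of the moment at which its call begins. There is no depth.
- bot.job_done(): hands the job in; it is judged then, once.
The state is a dict: "time": time; "q": joint angles; "qd": joint speeds; "joint_efforts": joint torques, N m; "ee_pos": TCP position; "tcp_rot": TCP orientation; "wrist_force": force on the tool from outside, world axes, zero at the start; "torque": the same for the moment, N m; "opening": finger opening in m; "grasp_force": force on a finger pad.
Only numpy, scipy, OpenCV 4.12 (cv2) and the standard library are available. Lean on these libraries where they do the work, as an engineer would, in place of code of your own. Each camera call takes 0.05 s, during which the arm holds its last target. There are 200 camera calls.

## Task

First turn the bench rotator's rotor by its hub knob until its one empty clip stands in the middle of the guard's open gap; go the shorter way round, because its geared drive should be turned by hand no more than needed. Then lift the longer of the two vials out of the tray by its middle, lay it on the bench so that you can take it again by its two ends, and press it down into the empty clip, midway along, until both arms have snapped over it and it lies fully home. Let go and leave the other things where they are.

Things in the scene. Friction and masses are not known exactly. Their poses are not given: they have to be found in the camera images.
- rotor (a joint): White disc, 244 mm across, turning endlessly (0.12 N m drag) on an axis leaning 20 degrees to its front. Six clips 60 degrees apart; five hold fixed vials, one is empty. Rad, growing counter-clockwise from above, not wrapped: at 0 and equally at 6.283 the empty clip is in the gap's middle, at 3.142 opposite. Starts between 1.1 and 5.2; within 0.3 of 3.142 either way counts as the shorter.
- hub_grip (a point): On the rotor axis, half-way up the hub knob's black bar: 50 mm long, 15 mm wide, top 15 mm above this point, foot 17 mm below, all above the guard, whose top is 26 mm below this point. Turn it in several grasps. Frame turns with the rotor: z up along its axis, bar along x, -x toward the empty clip.
- gap_centre (a point): Fixed: where the seated vial's axis must come, mid-gap of the clear guard, 95 mm from the rotor axis, 22 mm above the disc. Frame tilted with the rotor: z up parallel to its axis, x from here to the axis, y along the tangent. The guard (cover and wall, radius 133 mm) hides all but 50 degrees either side of here; its top is 24 mm higher along z.
- clip_seat (a point): Empty clip's seat: the vial's axis when home. Frame turns with the rotor: z out of the disc (22 mm below), y along the vial, x to the rotor axis. Two sprung arms, 14 mm wide in y, either side in x: lips 7 mm above the seat, 13.6 mm mouth, flares to 14 mm. A vial meets the flares with its axis 14 mm up; a push along -z of 6 to 15 N snaps it past the lips. Its ends stand clear, 25 mm beside each.
- clip_arm_outer (a joint): Outer arm of the empty clip, hinged with a spring: 0 at rest, about 0.1 rad as the vial's widest point passes, near 0 again when it has snapped over.
- clip_arm_inner (a joint): Inner arm of the empty clip, the same.
- vial_centre (a point): Centre of the longer vial, x its long axis: amber glass, 62 mm long, 18 mm across, flat ends, about 25 g; white hexagonal cap at +x, 14 mm long, 18 mm over flats. It starts in either trough of the tray, axis 19 mm above the bench. On the bench its axis lies 9 mm up and the cap's flats keep it from rolling.
- short_vial_centre (a point): Centre of the shorter vial, 46 mm long, otherwise the same; it lies in the other trough and stays there.
- vial_tray: White fixed tray, 84 (x) by 118 (y) by 30 mm high, origin at the centre of its underside. Two troughs along x, 54 mm apart in y, 24 mm wide, 68 mm long, walls 2 mm higher than the vials. A channel 38 mm wide in x, floor 10 mm above the bench, crosses the middle: fingers reach a vial there only.
- substrate: White dropper bottle with ribbed cap, 28 mm across, 53 mm high, standing; bystander, origin at the centre of its underside.
- conjugate: Black bottle, 32 mm across, 64 mm high, standing; bystander, origin at the centre of its underside.
- open_cup_1: Empty clear cup, 58 mm across, 62 mm high, standing; bystander, origin at the centre of its underside.
- open_cup_2: Empty clear cup, 58 mm across, 60 mm high, standing; bystander, origin at the centre of its underside.
- red_lid_1: Red screw lid, 58 mm across, 12 mm high, lying; bystander, origin at the centre of its underside.

How it is judged (in metres and radians):
On the way, in this order (a step that is already met when the one before it is completed fails the run):
1. the empty clip stands in the middle of the guard's gap, within about 8 degrees, and the rotor is still ((value of joint rotor between -0.14 and 0.14 rad or value of joint rotor between 6.143 and 6.423 rad) and velocity of joint rotor between -0.1 and 0.1 rad/s), for 0.2 s.
2. the longer vial lies on the bench, let go and still (height (world z) of vial_centre below 0.0125 m and angle between vial_centre's own x axis and vertical between 1.45 and 1.69 rad and contact force between the fingers and vial below 0.05 N and linear speed of vial below 0.02 m/s), for 0.1 s.
At the end, for the whole second after the job is handed in: The longer vial lies home in the clip, at rest: axis within 2.5 mm of the seat in height, 3 mm sideways and 8 mm lengthwise, parallel within 7 degrees, both arms closed (under 0.04 rad); the clip is still in the gap (rotor within 0.2 rad of 0 or 6.283) ((value of joint rotor between -0.2 and 0.2 rad or value of joint rotor between 6.083 and 6.483 rad) and z of vial_centre in the frame of clip_seat between -0.0025 and 0.0025 m and x of vial_centre in the frame of clip_seat between -0.003 and 0.003 m and y of vial_centre in the frame of clip_seat between -0.008 and 0.008 m and angle between the x axis of vial_centre and the y axis of clip_seat, either way round below 0.12 rad and value of joint each of clip_arm_outer, clip_arm_inner below 0.04 rad and linear speed of vial below 0.02 m/s); the robot touches nothing.
It fails at once if the rotor is turned the long way round: the empty clip passes the side opposite the gap after more than 40 mm of travel (from a start within about 0.3 rad of opposite, either way will do) (value of joint rotor between 3.04 and 3.24 rad and distance of clip_seat from where it was at the start of the episode above 0.04 m).
It fails at once if the rotor is turned more than 0.5 rad past the gap (value of joint rotor below -0.5 rad or value of joint rotor above 6.783 rad).
It fails at once if the shorter vial is moved over 15 mm (distance of short_vial_centre from where it was at the start of the episode above 0.015 m).
It fails at once if a bottle, cup or lid is moved over 40 mm (distance of any of substrate, conjugate, open_cup_1, open_cup_2, red_lid_1 from where it was at the start of the episode above 0.04 m).
It also fails if it takes over 72 s, if anything falls off the work surface, if the arm or the gripper's body presses on something with over 40 N, if the wrist force passes 120 N, or if a joint passes its speed limit or range.

## Working session

There is one attempt and no reset: what is moved stays moved. The work goes in short steps, Python scripts to look and compute and a tool call to move; the robot and the scene stay as the last step left them, time stands still between calls to the robot, and variables do not carry over. Pictures are saved under pics/ and viewed, at most 10 in all, crops included, and the job is handed in when it is done.

Besides the shell and the picture viewer there is one more tool, called after "Emit:" as name([rows], argument=value, ...), one row to a line, values as JSON. play_rows: Moves the arm, as the interface text tells. Its arguments: {"type":"object","properties":{"steps":{"type":"array","items":{"type":"array","items":{"type":"array","items":{"type":"number"}}}},"gripper":{"type":"number"},"squeeze":{"type":"number"}},"required":["steps"]}

```bash
ls; mkdir -p pics; cat > h.py <<'E'
import numpy as np, cv2
from scipy.spatial.transform import Rotation as R
from workcell import bot
def cam(n):
    c=bot.camera(n); c['f']=192/np.tan(np.radians(c['vfov']/2)); return c
def rot(c):
    a=np.array(c['attitude'],float); return a if a.shape==(3,3) else R.from_euler('xyz',a,degrees=True).as_matrix()
def ray(c,u,v,fish=False):
    x,y=u-c['cx'],v-c['cy']
    if fish:
        r=np.hypot(x,y); t=r/c['f']; s=np.sin(t)/max(r,1e-9); d=np.array([x*s,y*s,np.cos(t)])
    else:
        d=np.array([x/c['f'],y/c['f'],1]); d/=np.linalg.norm(d)
    return rot(c)@d
def plane(c,u,v,z,fish=False):
    d=ray(c,u,v,fish); p=np.array(c['xyz']); return p+d*(z-p[2])/d[2]
def proj(c,P,fish=False):
    d=rot(c).T@(np.array(P)-c['xyz'])
    if fish:
        r=np.hypot(d[0],d[1]); t=np.arctan2(r,d[2]); return c['cx']+c['f']*t*d[0]/r, c['cy']+c['f']*t*d[1]/r
    return c['cx']+c['f']*d[0]/d[2], c['cy']+c['f']*d[1]/d[2]
def tri(a,b):
    # (origin,dir) pairs -> midpoint, gap
    A=np.zeros((3,3));B=np.zeros(3)
    for p,d in (a,b):
        M=np.eye(3)-np.outer(d,d);A+=M;B+=M@np.array(p)
    x=np.linalg.solve(A,B); return x,[np.linalg.norm((np.eye(3)-np.outer(d,d))@(x-p)) for p,d in (a,b)]
E
python3 - <<'E'
from h import *
print(bot.get_obs(), bot.hold_point_z)
for n in ('top','scene','wrist'):
    c=cam(n); cv2.imwrite(f'pics/{n}0.png',c['img']); print(n,c['vfov'],c['cx'],c['cy'],c['xyz'],c['attitude'])
t=cv2.imread('pics/top0.png');s=cv2.imread('pics/scene0.png')
cv2.imwrite('pics/t2.png',cv2.resize(t,(800,600),interpolation=2));cv2.imwrite('pics/s2.png',cv2.resize(s,(800,600),interpolation=2))
E
```

```text
pics
{'time': 0.0, 'q': array([6.61191415e+01, 5.01171184e+00, 1.00342386e+01, 9.51001324e+01,
       1.74354289e-04, 8.99990696e+01]), 'qd': array([-0.00845695,  0.03975513,  0.01901996,  0.02487456,  0.11553363,
       -0.04670521]), 'joint_efforts': array([ 2.12947598e-03, -5.20387602e+01,  4.64807582e+01,  1.62677479e-02,
        6.14658848e-05, -1.37390481e-05]), 'ee_pos': array([0.22254958, 0.50266731, 0.2039753 ]), 'tcp_rot': array([-1.79922394e+02, -1.75614289e-04,  1.56120072e+02]), 'wrist_force': array([ 0.15233898,  0.41374933, -0.20705253]), 'torque': array([-0.02838638, -0.05452751,  0.06357182]), 'grasp_force': 0.0, 'opening': 0.08544107737105738} 0.0187
top 50.42295717529639 255.35761124327453 178.46269468433792 [ 0.27811421 -0.20906196  1.44955488] [-1.70487235e+02  1.01784356e-01 -8.87508729e+01]
scene 55.17577243332575 262.55789536688064 190.82686372654916 [-0.02700876 -0.91925259  0.51968355] [-114.18282901   -1.42842251  -34.9178731 ]
wrist 65.70646984690485 255.5075061514279 193.88413372552864 [0.15181484 0.53383914 0.37232686] [1.62338815e+02 5.30237358e-02 6.60690398e+01]
```

View pics/t2.png

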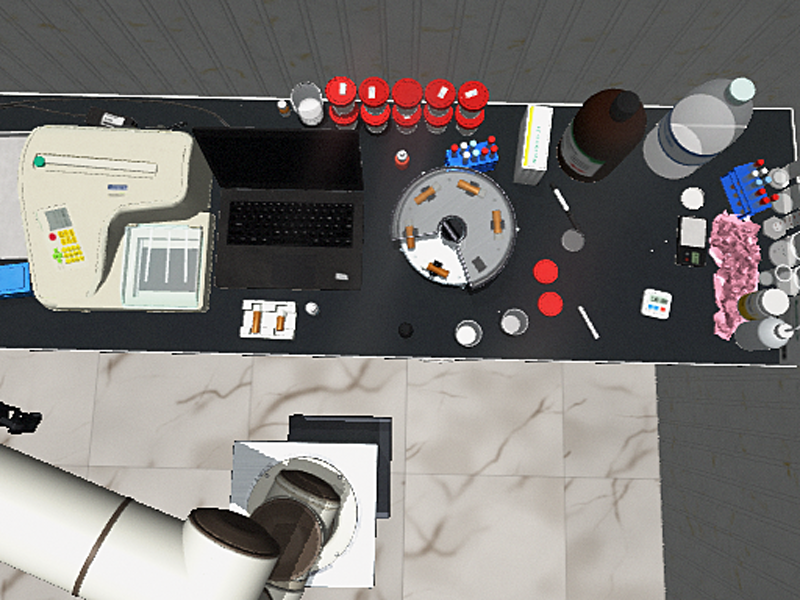

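View pics/s2.png

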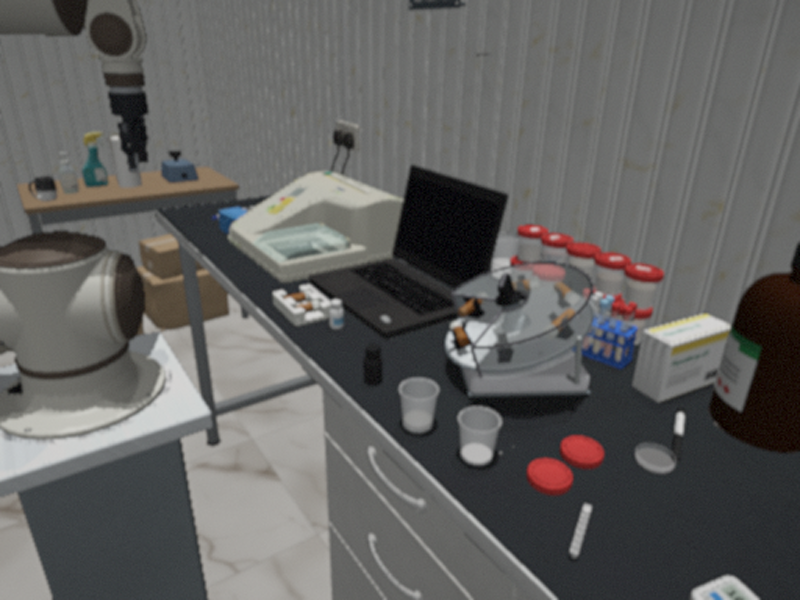

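The top view (800-wide copy) shows the rotor hub at about (453,230). The guard's gap faces lower-left and the empty clip sits lower-right near (480,263). The tray is at (268,320), with two vials at (257,322) and (281,323). I'll zoom in next.

```bash
python3 - <<'E'
import cv2,numpy as np
t=cv2.imread('pics/top0.png');s=cv2.imread('pics/scene0.png')
a=cv2.resize(t[100:192,240:340],(400,368),interpolation=2)   # x4
b=cv2.resize(s[150:262,275:385],(400,407),interpolation=2)   # x3.636
m=np.zeros((600,800,3),np.uint8); m[:368,:400]=a; m[:407,400:]=b
c=cv2.resize(t[185:222,148:208],(300,185),interpolation=2); m[380:565,:300]=c  # x5
d=cv2.resize(s[175:215,170:225],(275,200),interpolation=2); m[410:600-0,400:675]=d[:190]
cv2.imwrite('pics/m.png',m)
E
```

```text
(no output)
```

View pics/m.png

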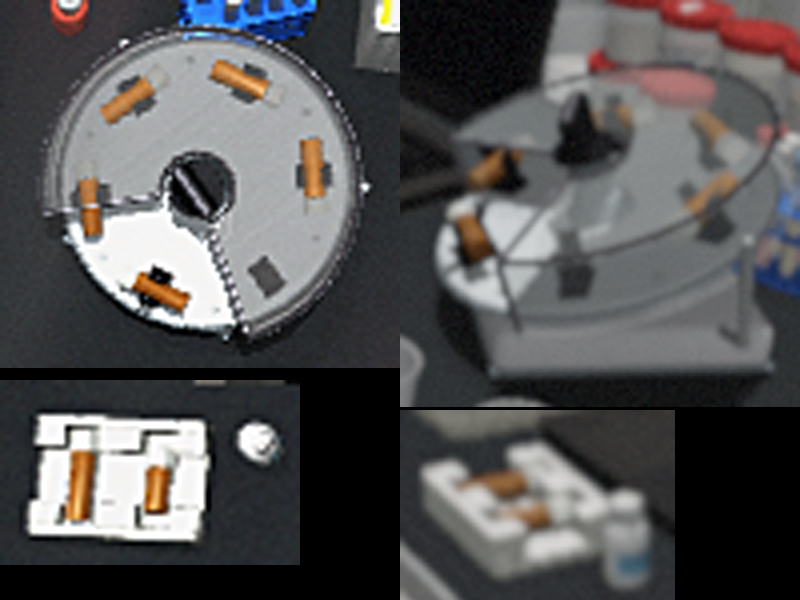

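The zoom shows the hub bar centred at crop (198,188), which is full-image (289.5,147). It points toward the bare clip at (265,275). The longer vial is the left one in the tray. I'll triangulate and check the radii.

```bash
cat >> h.py <<'E'
E
python3 - <<'E'
from h import *
T=cam('top');S=cam('scene')
tp=lambda x,y:(240+x/4,100+y/4)
sp=lambda x,y:(275+(x-400)/3.636,150+y/3.636)
P,g=tri((T['xyz'],ray(T,*tp(197,187))),(S['xyz'],ray(S,*sp(580,105)))); print('bar top',P.round(4),np.round(g,4))
V=[(137,94),(246,80),(313,173),(90,200),(160,291)]
for az in range(90,300,15):
    a=np.radians(az); n=np.array([np.sin(np.radians(20))*np.cos(a),np.sin(np.radians(20))*np.sin(a),np.cos(np.radians(20))])
    c=P-n*.065
    r=[]
    for v in V:
        d=ray(T,*tp(*v)); o=np.array(T['xyz']); q=o+d*((c-o)@n)/(d@n); r.append(q-c)
    if 1: print(az,[round(np.linalg.norm(x)*1000) for x in r])
# gap edges az at disc level, approx
for name,v in dict(e1=(70,235),e2=(243,328),clip=(265,275),v6=(160,291),v5=(90,200),hubA=(176,166),hubB=(217,212)).items():
    q=plane(T,*tp(*v),P[2]-.07 if name[0]!='h' else P[2]); dd=q-P; print(name,q.round(3),np.degrees(np.arctan2(dd[1],dd[0])).round(1))
# base plate / tray
for name,uv in dict(vialL=(148+82/5,185+(480-380)/5),amb_lo=(148+79/5,185+(520-380)/5),capend=(148+83/5,185+(428-380)/5),short=(148+158/5,185+(485-380)/5)).items():
    print(name,plane(T,*uv,.019).round(4))
p,g=tri((T['xyz'],ray(T,148+82/5,185+105/5)),(S['xyz'],ray(S,170+(500-400)/5,175+(483-410)/5))); print('vial tri',p,g)
for name,uv in dict(l1=(545/800*512,271*.64),l2=(550*.64,304*.64),cup1=(468*.64,334*.64),cup2=(514*.64,322*.64),black=(405*.64,330*.64),lap=(362*.64,290*.64),sub=(312*.64,309*.64),bench=(400*.64,350*.64)).items(): print(name,plane(T,*uv,.03).round(3))
E
```

```text
bar top [ 0.5988 -0.3096  0.1712] [0.0009 0.0009]
90 [126, 109, 83, 115, 88]
105 [117, 102, 83, 113, 93]
120 [108, 96, 84, 110, 96]
135 [101, 93, 86, 105, 99]
150 [94, 91, 90, 100, 101]
165 [89, 91, 95, 94, 101]
180 [85, 93, 102, 88, 100]
195 [82, 97, 109, 83, 98]
210 [82, 102, 118, 78, 94]
225 [83, 109, 126, 74, 90]
240 [85, 118, 134, 71, 85]
255 [90, 128, 141, 69, 80]
270 [96, 139, 146, 68, 76]
285 [104, 150, 148, 68, 72]
e1 [ 0.572 -0.208  0.101] 104.9
e2 [ 0.495 -0.354  0.101] -156.8
clip [ 0.541 -0.372  0.101] -132.8
v6 [ 0.525 -0.284  0.101] 160.9
v5 [ 0.602 -0.224  0.101] 87.6
hubA [ 0.615 -0.292  0.171] 47.2
hubB [ 0.578 -0.325  0.171] -143.3
vialL [0.4162 0.1167 0.019 ]
amb_lo [0.388  0.1172 0.019 ]
capend [0.453  0.1182 0.019 ]
short [0.4138 0.063  0.019 ]
vial tri [0.41517822 0.11409706 0.02387967] [np.float64(0.003283497161773373), np.float64(0.003283497161773275)]
l1 [ 0.541 -0.531  0.03 ]
l2 [ 0.466 -0.541  0.03 ]
cup1 [ 0.395 -0.358  0.03 ]
cup2 [ 0.424 -0.46   0.03 ]
black [ 0.401 -0.217  0.03 ]
lap [ 0.489 -0.119  0.03 ]
sub [ 0.443 -0.008  0.03 ]
bench [ 0.356 -0.207  0.03 ]
```

Emit:
play_rows([
  [[0, 0, -0.006, -0.125], [0, 0, -0.006, -0.125], [0, 0, -0.006, -0.125], [0, 0, -0.006, -0.125], [0, 0, -0.006, -0.125]],
], gripper=0.036)

```text
time: 0.67
ee_pos: [0.2226, 0.5028, 0.2348]
tcp_rot: [-180.0, -0.0, -167.7]
wrist_force: [-0.2, 0.3, -0.2]
opening: 0.036
grasp_force: 0.0
```

Emit:
play_rows([
  [[0, 0, -0.006, -0.125], [0, 0, -0.006, -0.125], [0, 0, -0.006, -0.125], [0, 0, -0.006, -0.125], [0, 0, -0.006, -0.125]],
])

```text
time: 1.08
ee_pos: [0.2227, 0.5029, 0.2649]
tcp_rot: [-180.0, -0.0, -131.9]
wrist_force: [0.0, 0.9, -0.3]
opening: 0.0361
grasp_force: 0.0
```

Emit:
play_rows([
  [[0, 0, -0.006, -0.125], [0, 0, -0.006, -0.125], [0, 0, -0.006, -0.125], [0, 0, -0.006, -0.125], [0, 0, -0.006, -0.125]],
])

```text
time: 1.5
ee_pos: [0.2226, 0.5029, 0.2949]
tcp_rot: [180.0, -0.0, -96.1]
wrist_force: [-0.5, 0.1, 0.5]
opening: 0.0361
grasp_force: 0.0
```

Emit:
play_rows([
  [[-0.0144, 0.0329, 0, 0], [-0.0144, 0.0329, 0, 0], [-0.0144, 0.0329, 0, 0], [-0.0144, 0.0329, 0, 0], [-0.0144, 0.0329, 0, 0]],
])

```text
time: 1.92
ee_pos: [0.0658, 0.5935, 0.2947]
tcp_rot: [-180.0, 0.0, -96.5]
wrist_force: [0.2, 1.0, 0.5]
opening: 0.0358
grasp_force: 0.0
```

Emit:
play_rows([
  [[-0.0144, 0.0329, 0, 0], [-0.0144, 0.0329, 0, 0], [-0.0144, 0.0329, 0, 0], [-0.0144, 0.0329, 0, 0], [-0.0144, 0.0329, 0, 0]],
])

```text
time: 2.33
ee_pos: [-0.0897, 0.6834, 0.2946]
tcp_rot: [180.0, 0.0, -96.5]
wrist_force: [1.6, 1.5, 0.8]
opening: 0.0358
grasp_force: 0.0
```

Emit:
play_rows([
  [[-0.0144, 0.0329, 0, 0], [-0.0144, 0.0329, 0, 0], [-0.0144, 0.0329, 0, 0], [-0.0144, 0.0329, 0, 0], [-0.0144, 0.0329, 0, 0]],
])

```text
time: 2.75
ee_pos: [-0.2318, 0.7331, 0.261]
tcp_rot: [179.0, 2.5, -96.5]
wrist_force: [0.4, -0.5, 0.0]
opening: 0.036
grasp_force: 0.0
```

Emit:
play_rows([
  [[-0.0144, 0.0329, 0, 0], [-0.0144, 0.0329, 0, 0], [-0.0144, 0.0329, 0, 0], [-0.0144, 0.0329, 0, 0], [-0.0144, 0.0329, 0, 0]],
])

```text
time: 3.17
ee_pos: [-0.36, 0.7585, 0.2228]
tcp_rot: [176.5, 7.1, -96.6]
wrist_force: [0.4, -0.1, 0.3]
opening: 0.0359
grasp_force: 0.0
```

I got the yaw sign wrong: the tool's z points down, so a positive tool turn is a negative world yaw. I'll check the state and retreat.

```bash
python3 - <<'E'
from h import *
o=bot.get_obs(); print(o['time'],o['q'].round(1),o['ee_pos'].round(3),o['tcp_rot'].round(1))
M=R.from_euler('xyz',o['tcp_rot'],degrees=True).as_matrix();print(M.round(3))
for t in ([.1,.42,.3],[.22,.45,.29],):
    print(M.T@(np.array(t)-o['ee_pos']))
E
```

```text
3.1667 [115.7  48.   70.7 104.8  -0.8  32.1] [-0.36   0.758  0.223] [176.5   7.1 -96.6]
[[-0.115 -0.992 -0.047]
 [-0.986  0.108  0.13 ]
 [-0.124  0.061 -0.99 ]]
[ 0.27133405 -0.48825521 -0.14195003]
[ 0.2292377  -0.60470849 -0.13379336]
```

Emit:
play_rows([
  [[0.0125, -0.0333, -0.007, 0], [0.0125, -0.0333, -0.007, 0], [0.0125, -0.0333, -0.007, 0], [0.0125, -0.0333, -0.007, 0], [0.0125, -0.0333, -0.007, 0]],
])

```text
time: 3.58
ee_pos: [-0.2162, 0.6842, 0.2397]
tcp_rot: [176.5, 7.1, -96.6]
wrist_force: [1.3, 0.9, 0.7]
opening: 0.0362
grasp_force: 0.0
```

Emit:
play_rows([
  [[0.0125, -0.0333, 0, 0], [0.0125, -0.0333, 0, 0], [0.0125, -0.0333, 0, 0], [0.0125, -0.0333, 0, 0], [0.0125, -0.0333, 0, 0]],
])

```text
time: 4.0
ee_pos: [-0.058, 0.6047, 0.2221]
tcp_rot: [176.5, 7.1, -96.6]
wrist_force: [0.1, 0.1, 0.7]
opening: 0.0357
grasp_force: 0.0
```

Emit:
play_rows([
  [[0.0125, -0.0333, 0, 0], [0.0125, -0.0333, 0, 0], [0.0125, -0.0333, 0, 0], [0.0125, -0.0333, 0, 0], [0.0125, -0.0333, 0, 0]],
])

```text
time: 4.42
ee_pos: [0.1, 0.5252, 0.2043]
tcp_rot: [176.5, 7.1, -96.6]
wrist_force: [0.5, 1.1, 0.4]
opening: 0.0359
grasp_force: 0.0
```

The out-of-reach rows left the tool leaning about 8° toward azimuth 110°. Over-reaching slightly toward the opposite azimuth should cancel it, so I'll work out the moves.

```bash
cat >> h.py <<'E'
def tool(): return R.from_euler('xyz',bot.get_obs()['tcp_rot'],degrees=True).as_matrix()
def plan(wps,step=.037,M=None,p0=None):
    M=tool() if M is None else M; p=np.array(bot.get_obs()['ee_pos'] if p0 is None else p0)
    for w in wps:
        d=np.array(w)-p; n=int(np.ceil(np.linalg.norm(d)/step/5)*5); print(w,n,'rows',(M.T@d/n).round(4),'tot',(M.T@d).round(4)); p=np.array(w)
E
python3 - <<'E'
from h import *
plan([(.38,.22,.30),(.40,-.25,.30),(.22,-.60,.30)])
M=tool(); print(M.T@np.array([.342,-.94,0])*.02)
E
```

```text
(0.38, 0.22, 0.3) 15 rows [ 0.0171 -0.0203 -0.0098] tot [ 0.2569 -0.3049 -0.1475]
(0.4, -0.25, 0.3) 15 rows [ 0.0307 -0.0047 -0.0041] tot [ 0.461  -0.0705 -0.062 ]
(0.22, -0.6, 0.3) 15 rows [ 0.0244  0.0094 -0.0025] tot [ 0.3656  0.1409 -0.037 ]
[ 0.01774583 -0.00881364 -0.00276238]
```

Emit:
play_rows([
  [[0.0171, -0.0203, -0.0098, 0], [0.0171, -0.0203, -0.0098, 0], [0.0171, -0.0203, -0.0098, 0], [0.0171, -0.0203, -0.0098, 0], [0.0171, -0.0203, -0.0098, 0]],
])

```text
time: 4.83
ee_pos: [0.1926, 0.4236, 0.2365]
tcp_rot: [176.5, 7.1, -96.6]
wrist_force: [0.9, 0.4, -1.6]
opening: 0.0361
grasp_force: 0.0
```

Emit:
play_rows([
  [[0.0171, -0.0203, -0.0098, 0], [0.0171, -0.0203, -0.0098, 0], [0.0171, -0.0203, -0.0098, 0], [0.0171, -0.0203, -0.0098, 0], [0.0171, -0.0203, -0.0098, 0]],
])

```text
time: 5.25
ee_pos: [0.2857, 0.322, 0.2684]
tcp_rot: [176.5, 7.1, -96.6]
wrist_force: [0.7, 0.7, -1.2]
opening: 0.0361
grasp_force: 0.0
```

Emit:
play_rows([
  [[0.0171, -0.0203, -0.0098, 0], [0.0171, -0.0203, -0.0098, 0], [0.0171, -0.0203, -0.0098, 0], [0.0171, -0.0203, -0.0098, 0], [0.0171, -0.0203, -0.0098, 0]],
])

```text
time: 5.67
ee_pos: [0.379, 0.2203, 0.3002]
tcp_rot: [176.5, 7.1, -96.6]
wrist_force: [0.4, 0.9, -0.6]
opening: 0.0358
grasp_force: 0.0
```

Emit:
play_rows([
  [[0.0307, -0.0047, -0.0041, 0], [0.0307, -0.0047, -0.0041, 0], [0.0307, -0.0047, -0.0041, 0], [0.0307, -0.0047, -0.0041, 0], [0.0307, -0.0047, -0.0041, 0]],
])

```text
time: 6.08
ee_pos: [0.3847, 0.0636, 0.2997]
tcp_rot: [176.5, 7.1, -96.6]
wrist_force: [-0.1, 0.2, -0.6]
opening: 0.0362
grasp_force: 0.0
```

Emit:
play_rows([
  [[0.0307, -0.0047, -0.0041, 0], [0.0307, -0.0047, -0.0041, 0], [0.0307, -0.0047, -0.0041, 0], [0.0307, -0.0047, -0.0041, 0], [0.0307, -0.0047, -0.0041, 0]],
])

```text
time: 6.5
ee_pos: [0.3913, -0.093, 0.2996]
tcp_rot: [176.5, 7.1, -96.7]
wrist_force: [0.4, -0.5, -0.0]
opening: 0.0362
grasp_force: 0.0
```

Emit:
play_rows([
  [[0.0307, -0.0047, -0.0041, 0], [0.0307, -0.0047, -0.0041, 0], [0.0307, -0.0047, -0.0041, 0], [0.0307, -0.0047, -0.0041, 0], [0.0307, -0.0047, -0.0041, 0]],
])

```text
time: 6.92
ee_pos: [0.3979, -0.2496, 0.2994]
tcp_rot: [176.5, 7.1, -96.7]
wrist_force: [0.2, -0.0, 0.5]
opening: 0.0357
grasp_force: 0.0
```

Emit:
play_rows([
  [[0.0244, 0.0094, -0.0025, 0], [0.0244, 0.0094, -0.0025, 0], [0.0244, 0.0094, -0.0025, 0], [0.0244, 0.0094, -0.0025, 0], [0.0244, 0.0094, -0.0025, 0]],
])

```text
time: 7.33
ee_pos: [0.3374, -0.3658, 0.2995]
tcp_rot: [176.5, 7.1, -96.7]
wrist_force: [1.0, -0.4, 0.5]
opening: 0.0359
grasp_force: 0.0
```

Emit:
play_rows([
  [[0.0244, 0.0094, -0.0025, 0], [0.0244, 0.0094, -0.0025, 0], [0.0244, 0.0094, -0.0025, 0], [0.0244, 0.0094, -0.0025, 0], [0.0244, 0.0094, -0.0025, 0]],
])

```text
time: 7.75
ee_pos: [0.2773, -0.4826, 0.2997]
tcp_rot: [176.5, 7.1, -96.7]
wrist_force: [0.1, -0.0, 0.1]
opening: 0.0363
grasp_force: 0.0
```

Emit:
play_rows([
  [[0.0244, 0.0094, -0.0025, 0], [0.0244, 0.0094, -0.0025, 0], [0.0244, 0.0094, -0.0025, 0], [0.0244, 0.0094, -0.0025, 0], [0.0244, 0.0094, -0.0025, 0]],
])

```text
time: 8.17
ee_pos: [0.2172, -0.5992, 0.2999]
tcp_rot: [176.5, 7.1, -96.6]
wrist_force: [0.6, -0.2, 1.0]
opening: 0.0364
grasp_force: 0.0
```

Emit:
play_rows([
  [[0.0177, -0.0088, -0.0028, 0], [0.0177, -0.0088, -0.0028, 0], [0.0177, -0.0088, -0.0028, 0], [0.0177, -0.0088, -0.0028, 0], [0, 0, 0, 0]],
])

```text
time: 8.58
ee_pos: [0.2357, -0.6461, 0.2771]
tcp_rot: [177.3, 5.5, -96.5]
wrist_force: [0.2, -0.0, 0.1]
opening: 0.0362
grasp_force: 0.0
```

Emit:
play_rows([
  [[0.0089, -0.0044, -0.0014, 0], [0.0089, -0.0044, -0.0014, 0], [0, 0, 0, 0], [0, 0, 0, 0], [0, 0, 0, 0]],
])

```text
time: 9.0
ee_pos: [0.2384, -0.6542, 0.2721]
tcp_rot: [177.5, 5.0, -96.5]
wrist_force: [0.4, -0.1, -0.5]
opening: 0.0359
grasp_force: 0.0
```

```bash
python3 - <<'E'
from h import *
o=bot.get_obs(); print(o['q'].round(1)); M=tool(); print(M.round(3)); print(M.T@np.array([.342,-.94,0])*.02)
E
```

```text
[ -70.    44.2   70.7  122.1    0.  -153.6]
[[-0.113 -0.993 -0.033]
 [-0.99   0.11   0.091]
 [-0.087  0.043 -0.995]]
[ 0.01783235 -0.00885878 -0.00193775]
```

Emit:
play_rows([
  [[0.0178, -0.0089, -0.002, 0], [0.0178, -0.0089, -0.002, 0], [0.0178, -0.0089, -0.002, 0], [0.0178, -0.0089, -0.002, 0], [0.0178, -0.0089, -0.002, 0]],
])

```text
time: 9.42
ee_pos: [0.2562, -0.7026, 0.2342]
tcp_rot: [179.0, 2.1, -96.4]
wrist_force: [-0.4, 0.2, 0.0]
opening: 0.0363
grasp_force: 0.0
```

```bash
python3 - <<'E'
from h import *
o=bot.get_obs(); print(o['q'].round(1)); M=tool(); print(M.round(3)); print(M.T@np.array([.342,-.94,0])*.02)
E
```

```text
[ -70.    46.9   70.7  116.2    0.  -153.5]
[[-0.112 -0.994 -0.014]
 [-0.993  0.112  0.039]
 [-0.037  0.018 -0.999]]
[ 0.01790069 -0.00889438 -0.00082527]
```

Emit:
play_rows([
  [[0.0161, -0.008, -0.0008, 0], [0.0161, -0.008, -0.0008, 0], [0.0161, -0.008, -0.0008, 0], [0.0161, -0.008, -0.0008, 0], [0, 0, 0, 0]],
])

```text
time: 9.83
ee_pos: [0.2683, -0.7359, 0.2095]
tcp_rot: [-180.0, -0.0, -96.4]
wrist_force: [0.1, -0.5, -0.2]
opening: 0.0358
grasp_force: 0.0
```

```bash
python3 - <<'E'
from h import *
o=bot.get_obs(); print(o['q'].round(1)); M=tool(); print(M.round(3)); print(M.T@np.array([.342,-.94,0])*.01)
print(o['ee_pos'])
E
```

```text
[ -70.    48.7   70.7  112.     0.  -153.5]
[[-0.112 -0.994  0.001]
 [-0.994  0.112 -0.001]
 [ 0.001 -0.001 -1.   ]]
[ 8.95771660e-03 -4.45147575e-03  8.77204994e-06]
[ 0.26827658 -0.73588566  0.20947259]
```

Emit:
play_rows([
  [[-0.024, -0.0025, -0.0071, 0], [-0.024, -0.0025, -0.0071, 0], [-0.024, -0.0025, -0.0071, 0], [-0.024, -0.0025, -0.0071, 0], [-0.024, -0.0025, -0.0071, 0]],
])

```text
time: 10.25
ee_pos: [0.2935, -0.6176, 0.2473]
tcp_rot: [-179.9, -0.1, -96.4]
wrist_force: [0.5, 0.4, 0.0]
opening: 0.0362
grasp_force: 0.0
```

Emit:
play_rows([
  [[-0.024, -0.0025, -0.0071, 0], [-0.024, -0.0025, -0.0071, 0], [-0.024, -0.0025, -0.0071, 0], [-0.024, -0.0025, -0.0071, 0], [-0.024, -0.0025, -0.0071, 0.12]],
])

```text
time: 10.67
ee_pos: [0.3193, -0.4998, 0.2828]
tcp_rot: [-179.9, -0.1, -103.2]
wrist_force: [0.8, 0.6, -0.1]
opening: 0.0364
grasp_force: 0.0
```

Emit:
play_rows([
  [[0, 0, 0, 0.12], [0, 0, 0, 0.12], [0, 0, 0, 0.12], [0, 0, 0, 0.12], [0, 0, 0, 0.12]],
])

```text
time: 11.08
ee_pos: [0.3193, -0.5009, 0.2826]
tcp_rot: [-179.9, -0.0, -138.0]
wrist_force: [0.4, -0.7, 0.1]
opening: 0.036
grasp_force: 0.0
```

Emit:
play_rows([
  [[-0.0307, -0.0049, 0, 0], [-0.0307, -0.0049, 0, 0], [-0.0307, -0.0049, 0, 0], [-0.0307, -0.0049, 0, 0], [-0.0307, -0.0049, 0, 0]],
])

```text
time: 11.5
ee_pos: [0.4502, -0.4149, 0.2826]
tcp_rot: [-179.9, -0.0, -137.7]
wrist_force: [-0.4, 0.1, 0.1]
opening: 0.036
grasp_force: 0.0
```

Emit:
play_rows([
  [[-0.0307, -0.0049, 0, 0], [-0.0307, -0.0049, 0, 0], [-0.0307, -0.0049, 0, 0], [-0.0307, -0.0049, 0, 0], [-0.0307, -0.0049, 0, 0]],
])

```text
time: 11.92
ee_pos: [0.5803, -0.3295, 0.2826]
tcp_rot: [-179.9, -0.0, -137.7]
wrist_force: [0.3, -0.6, 0.2]
opening: 0.0358
grasp_force: 0.0
```

```bash
python3 - <<'E'
from h import *
o=bot.get_obs(); print(o['q'].round(1),o['ee_pos'].round(4),o['tcp_rot'].round(1))
c=cam('wrist'); cv2.imwrite('pics/w1.png',c['img']); cv2.imwrite('pics/w1b.png',cv2.resize(c['img'],(800,600),interpolation=2)); print({k:c[k] for k in('cx','cy','xyz','attitude')})
E
```

```text
[-29.6  26.5  45.4 108.8  -0.  -71.9] [ 0.5803 -0.3295  0.2826] [-179.9   -0.  -137.7]
{'cx': 255.5075061514279, 'cy': 193.88413372552864, 'xyz': array([ 0.52279029, -0.3819568 ,  0.45085302]), 'attitude': array([1.62323186e+02, 1.37181474e-01, 1.32268387e+02])}
```

View pics/w1b.png

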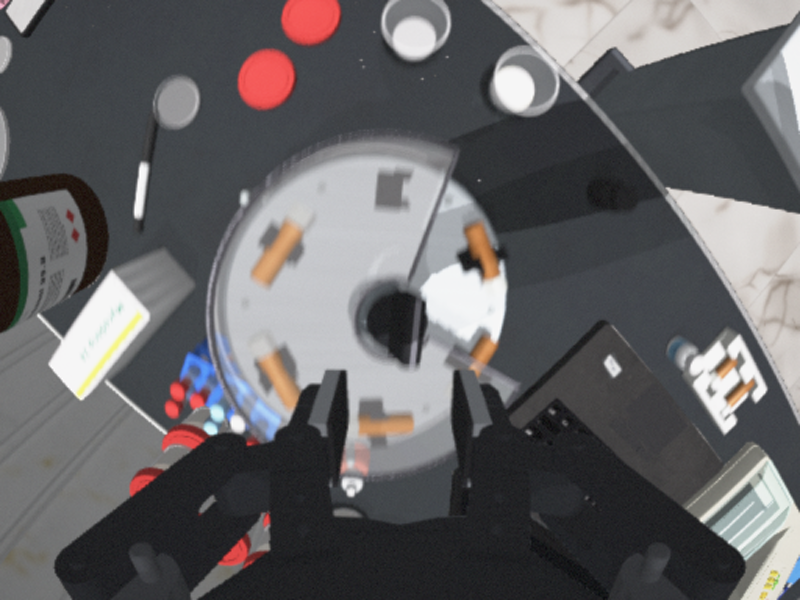

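The wrist view shows the hub near (395,320), the empty clip at (393,190) and the gap to the right, between edges at (455,150) and (520,385). The bar is dark, so I'll brighten a crop.

```bash
python3 - <<'E'
import cv2,numpy as np
w=cv2.imread('pics/w1.png'); c=w[80:270,130:345].astype(float); c=(255*(c/255)**.45).astype(np.uint8)
cv2.imwrite('pics/w1c.png',cv2.resize(c,None,fx=3,fy=3,interpolation=2))
E
```

```text
(no output)
```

View pics/w1c.png

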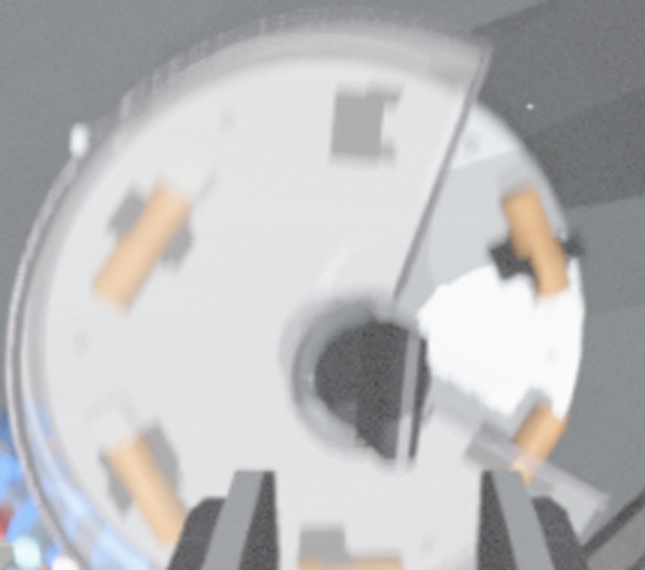

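```bash
python3 - <<'E'
from h import *
W=cam('wrist');T=cam('top');S=cam('scene')
wp=lambda x,y:(130+x/3,80+y/3)
tp=lambda x,y:(240+x/4,100+y/4)
rw=(W['xyz'],ray(W,*wp(385,396),True)); rt=(T['xyz'],ray(T,*tp(197,187))); rs=(S['xyz'],ray(S,*(275+180/3.636,150+105/3.636)))
for n,a,b in (('wt',rw,rt),('ws',rw,rs),('ts',rt,rs)):
    p,g=tri(a,b);print(n,p.round(4),np.round(g[0],4))
P=np.array([.6,-.31,.171])
def onplane(c,u,v,n,q,f): d=ray(c,u,v,f);o=np.array(c['xyz']);return o+d*((q-o)@n)/(d@n)
for az in (150,155,160):
    a=np.radians(az);s,k=np.sin(np.radians(20)),np.cos(np.radians(20)); n=np.array([s*np.cos(a),s*np.sin(a),k])
    e=np.array([k*np.cos(a),k*np.sin(a),-s]); # toward gap, in disc plane
    t=np.cross(n,e)
    def pol(c,u,v,h,f):
        q=onplane(c,u,v,n,P-n*h,f)-(P-n*h); return np.degrees(np.arctan2(q@t,q@e)).round(1),(np.linalg.norm(q)*1000).round(0)
    print(az,'v5?',pol(W,*wp(540,440),.065,True),'v6',pol(W,*wp(533,245),.065,True),'v1',pol(W,*wp(142,460),.065,True),'v3',pol(W,*wp(148,235),.065,True),'clip base',pol(W,*wp(360,122),.080,True),'gapR',pol(W,*wp(490,50),.041,True),'gapL',pol(W,*wp(605,505),.041,True))
    print('  top v1,v2,v3,v5,v6',[pol(T,*tp(*x),.065,False) for x in ((137,94),(246,80),(313,173),(90,200),(160,291))],pol(T,*tp(265,275),.08,False))
    b=onplane(W,*wp(416,330),n,P,True)-onplane(W,*wp(402,462),n,P,True); print('  bar az world',np.degrees(np.arctan2(b[1],b[0])),'ang',np.degrees(np.arctan2(b@t,b@e)),np.linalg.norm(b))
E
```

```text
wt [ 0.5976 -0.3081  0.1858] 0.0031
ws [ 0.606  -0.3035  0.1677] 0.0002
ts [ 0.5988 -0.3096  0.1712] 0.0009
150 v5? (np.float64(-46.9), np.float64(112.0)) v6 (np.float64(2.4), np.float64(98.0)) v1 (np.float64(-169.1), np.float64(88.0)) v3 (np.float64(129.2), np.float64(83.0)) clip base (np.float64(59.4), np.float64(88.0)) gapR (np.float64(44.3), np.float64(128.0)) gapL (np.float64(-52.0), np.float64(145.0))
  top v1,v2,v3,v5,v6 [(np.float64(-111.1), np.float64(93.0)), (np.float64(-171.5), np.float64(90.0)), (np.float64(124.2), np.float64(90.0)), (np.float64(-50.2), np.float64(101.0)), (np.float64(7.8), np.float64(102.0))] (np.float64(61.5), np.float64(95.0))
  bar az world -143.06448927091787 ang 65.62324894095565 0.0460306376134134
155 v5? (np.float64(-50.9), np.float64(109.0)) v6 (np.float64(-1.2), np.float64(98.0)) v1 (np.float64(-175.1), np.float64(88.0)) v3 (np.float64(123.7), np.float64(84.0)) clip base (np.float64(55.1), np.float64(91.0)) gapR (np.float64(39.6), np.float64(130.0)) gapL (np.float64(-56.4), np.float64(141.0))
  top v1,v2,v3,v5,v6 [(np.float64(-116.5), np.float64
[... 216 characters left out ...]
 -143.18480305840606 ang 60.306319572778335 0.04569269302187586
160 v5? (np.float64(-55.0), np.float64(106.0)) v6 (np.float64(-4.7), np.float64(98.0)) v1 (np.float64(178.9), np.float64(88.0)) v3 (np.float64(118.4), np.float64(86.0)) clip base (np.float64(50.9), np.float64(93.0)) gapR (np.float64(35.0), np.float64(132.0)) gapL (np.float64(-60.8), np.float64(137.0))
  top v1,v2,v3,v5,v6 [(np.float64(-121.9), np.float64(90.0)), (np.float64(176.6), np.float64(90.0)), (np.float64(113.4), np.float64(93.0)), (np.float64(-58.5), np.float64(97.0)), (np.float64(0.5), np.float64(103.0))] (np.float64(53.3), np.float64(100.0))
  bar az world -143.29936394745894 ang 55.045788305029134 0.045408088981888646
```

Emit:
play_rows([
  [[-0.0322, -0.0036, 0, 0], [0, 0, 0.02, 0.09], [0, 0, 0.02, 0], [0, 0, 0.02, 0], [0, 0, 0.02, 0]],
], gripper=0.04, squeeze=25)

```text
time: 12.53
ee_pos: [0.6047, -0.3127, 0.2017]
tcp_rot: [-179.8, 0.0, -142.9]
wrist_force: [-0.3, 1.4, 0.5]
opening: 0.04
grasp_force: 0.0
```

Emit:
play_rows([
  [[0, 0, 0.014, 0], [0, 0, 0.012, 0], [0, 0, 0.01, 0], [0, 0, 0.006, 0], [0, 0, 0.004, 0]],
])

```text
time: 12.95
ee_pos: [0.6047, -0.3125, 0.1558]
tcp_rot: [-179.9, -0.0, -142.9]
wrist_force: [-0.1, 1.5, -0.0]
opening: 0.0396
grasp_force: 0.0
```

Emit:
play_rows([
  [[0, 0, 0.004, 0], [0, 0, 0.003, 0], [0, 0, 0.003, 0], [0, 0, 0, 0], [0, 0, 0, 0]],
])

```text
time: 13.37
ee_pos: [0.6057, -0.3118, 0.146]
tcp_rot: [-179.9, -0.0, -142.8]
wrist_force: [0.6, -0.3, 0.1]
opening: 0.04
grasp_force: 0.0
```

```bash
python3 - <<'E'
from h import *
o=bot.get_obs(); print(o['q'].round(1),o['ee_pos'].round(4),o['tcp_rot'].round(1),o['torque'])
c=cam('wrist'); cv2.imwrite('pics/w2.png',c['img']); 
i=(255*(c['img'][120:384,100:420]/255.)**.5).astype(np.uint8)
s=cam('scene')['img'][130:262,255:385]; s=(255*(s/255.)**.6).astype(np.uint8)
m=np.zeros((480,800,3),np.uint8); m[:396,:480]=cv2.resize(i,(480,396),interpolation=2); m[:325,480:]=cv2.resize(s,(320,325),interpolation=2); cv2.imwrite('pics/w2b.png',m)
E
```

```text
[-27.2  22.9  25.   92.   -0.  -64.4] [ 0.6057 -0.3118  0.146 ] [-179.9   -0.  -142.8] [-0.00433867  0.08592245 -0.01889688]
```

View pics/w2b.png

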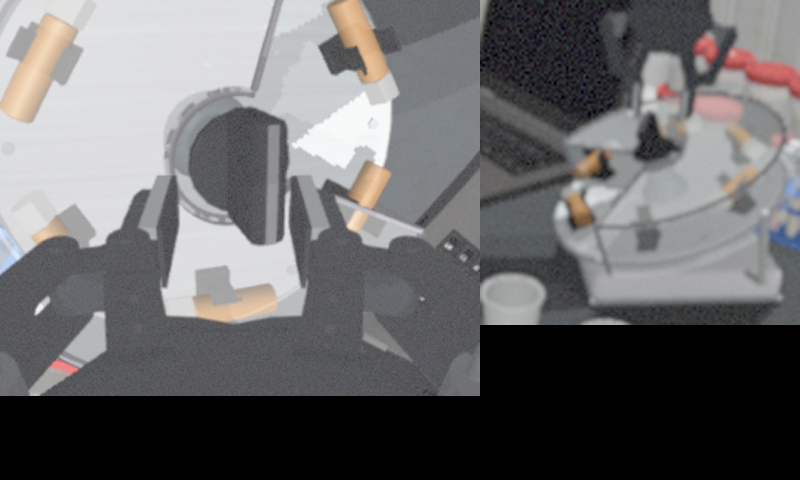

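The close view shows the bar centred near crop (255,178), and the fingers straddle it slightly to the left. I'll project the TCP to size the shift.

```bash
python3 - <<'E'
from h import *
c=cam('wrist'); o=bot.get_obs(); p=np.array(o['ee_pos']); M=tool()
f=lambda P:tuple(np.round((np.array(proj(c,P,True))-[100,120])*1.5))
for z in (0,.012,.024): print(z,f(p+[0,0,z]), 'y+5mm',f(p+M[:,1]*.005+[0,0,z]),'x+10',f(p+M[:,0]*.01+[0,0,z]))
# crop pts of bar top: ridge ends (274,125),(274,245), left edge ~228 -> cast to z .17
for q in ((274,125),(274,245),(228,180),(255,178)):
    w=plane(c,100+q[0]/1.5,120+q[1]/1.5,.17,True); print(q,w.round(4),(M.T@(w-p)).round(4))
E
```

```text
0 (np.float64(235.0), np.float64(166.0)) y+5mm (np.float64(247.0), np.float64(166.0)) x+10 (np.float64(235.0), np.float64(144.0))
0.012 (np.float64(235.0), np.float64(179.0)) y+5mm (np.float64(247.0), np.float64(179.0)) x+10 (np.float64(235.0), np.float64(156.0))
0.024 (np.float64(235.0), np.float64(194.0)) y+5mm (np.float64(248.0), np.float64(194.0)) x+10 (np.float64(235.0), np.float64(169.0))
(274, 125) [ 0.5764 -0.3171  0.17  ] [ 0.0267  0.0135 -0.0238]
(274, 245) [ 0.615  -0.2856  0.17  ] [-0.0232  0.0153 -0.0238]
(228, 180) [ 0.6028 -0.3171  0.17  ] [ 0.0056 -0.0024 -0.0238]
(255, 178) [ 0.5963 -0.3098  0.17  ] [ 0.0064  0.0073 -0.0238]
```

Emit:
play_rows([
  [[0, 0.0025, 0, 0], [0, 0, 0, 0], [0, 0, 0, 0], [0, 0, 0, 0], [0, 0, 0, 0]],
], gripper=0.0, squeeze=25)

```text
time: 13.93
ee_pos: [0.6039, -0.3091, 0.1481]
tcp_rot: [-179.9, 0.1, -142.8]
wrist_force: [-5.2, 4.6, 11.0]
opening: -0.0003
grasp_force: 5.9
```

Emit:
play_rows([
  [[0, 0, 0, 0.03], [0, 0, 0, 0.06], [0, 0, 0, 0.06], [0, 0, 0, 0.06], [0, 0, 0, 0.03]],
])

```text
time: 14.35
ee_pos: [0.6034, -0.3093, 0.1481]
tcp_rot: [-179.9, 0.0, -156.8]
wrist_force: [-8.6, 4.3, 12.5]
opening: -0.0
grasp_force: 6.5
```

The fingers closed fully, so they missed or slid off the bar. I'll look.

```bash
python3 - <<'E'
from h import *
c=cam('wrist'); cv2.imwrite('pics/w3.png',c['img']); 
i=(255*(c['img'][120:384,100:420]/255.)**.5).astype(np.uint8)
s=cam('scene')['img'][130:262,255:385]; s=(255*(s/255.)**.6).astype(np.uint8)
m=np.zeros((480,800,3),np.uint8); m[:396,:480]=cv2.resize(i,(480,396),interpolation=2); m[:325,480:]=cv2.resize(s,(320,325),interpolation=2); cv2.imwrite('pics/w3b.png',m)
E
```

```text
(no output)
```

View pics/w3b.png

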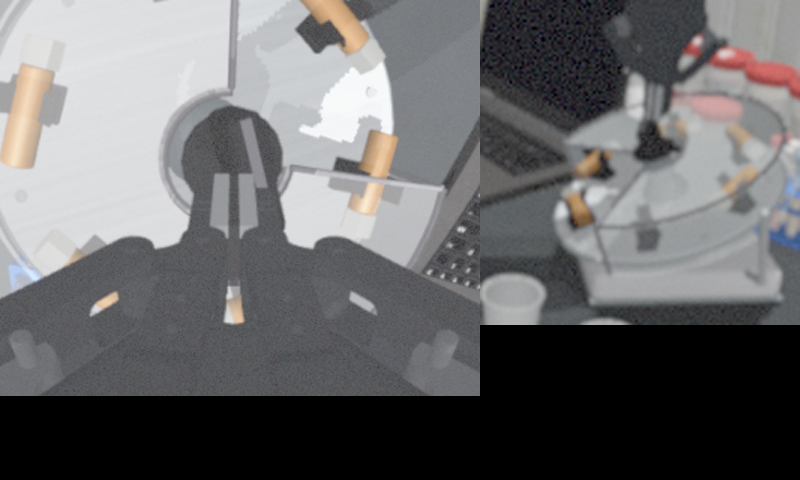

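The fingers rest on top of the bar, so my bar height is wrong. I'll check the TCP projection in both fixed views.

```bash
python3 - <<'E'
from h import *
T=cam('top');S=cam('scene');o=bot.get_obs();p=np.array(o['ee_pos']);print(p)
sp=np.array(proj(S,p)); tp_=np.array(proj(T,p)); print('scene',sp,'in crop0(3.636)',(sp-[275,150])*3.636+[400,0],'top crop4',(tp_-[240,100])*4)
n=np.array([-.296,.171,.94])
for z in (.147,.171):
  q=np.array([.604,-.310,z]); print(z,(np.array(proj(S,q))-[275,150])*3.636+[400,0],'foot',(np.array(proj(S,q-n*.032))-[275,150])*3.636+[400,0],(np.array(proj(S,q-n*.087))-[275,150])*3.636+[400,0])
i=S['img'][150:220,290:360]; i=(255*(i/255.)**.5).astype(np.uint8); j=cv2.imread('pics/scene0.png')[150:220,290:360]; j=(255*(j/255.)**.5).astype(np.uint8)
m=np.hstack([cv2.resize(i,(400,400),interpolation=2),cv2.resize(j,(400,400),interpolation=2)])
u=((sp-[290,150])*400/70).astype(int); cv2.circle(m,tuple(u),4,(0,0,255),1); cv2.circle(m,(u[0]+400,u[1]),4,(0,0,255),1); cv2.imwrite('pics/s3.png',m)
E
```

```text
[ 0.60337069 -0.30930363  0.14806373]
scene [324.53915174 186.92284552] in crop0(3.636) [580.12435571 134.25146631] top crop4 [195.19644878 187.56495099]
0.147 [581.32622483 135.78708397] foot [592.39393567 174.23787551] [610.71249536 237.87914068]
0.171 [584.58104528 104.20119671] foot [595.71826347 143.49762807] [614.14465764 208.51310329]
```

View pics/s3.png

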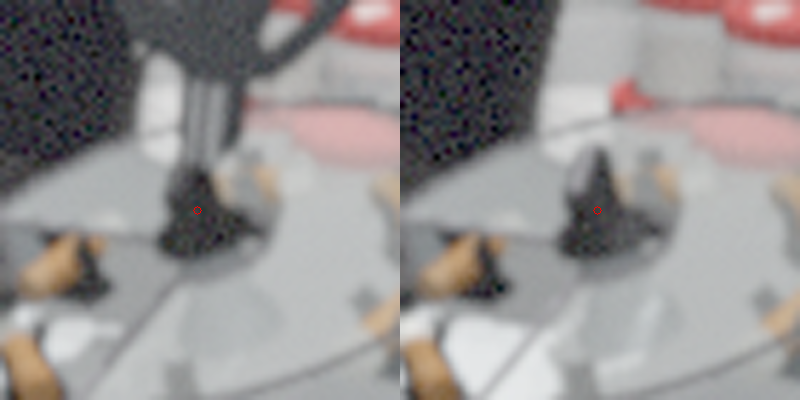

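All the views agree that the bar top is at z≈0.17. The contact and the pictures then put the physical fingertips about 23 mm behind the reported TCP. I'll back off, open, and go that much deeper while watching the force.

Emit:
play_rows([
  [[0, 0, -0.02, 0], [0, 0, -0.015, -0.08], [0, 0, 0, -0.08], [0, 0, 0, -0.08], [0, 0, 0, 0]],
], gripper=0.04)

```text
time: 14.97
ee_pos: [0.6043, -0.3098, 0.1813]
tcp_rot: [-179.9, 0.0, -142.6]
wrist_force: [0.5, 0.1, -0.2]
opening: 0.0402
grasp_force: 0.0
```

Emit:
play_rows([
  [[0, -0.0015, 0.01, 0], [0, 0, 0.01, 0], [0, 0, 0.01, 0], [0, 0, 0.005, 0], [0, 0, 0.004, 0]],
])

```text
time: 15.38
ee_pos: [0.6045, -0.3107, 0.14]
tcp_rot: [180.0, -0.1, -142.9]
wrist_force: [-1.2, -0.0, -0.3]
opening: 0.0399
grasp_force: 0.0
```

Emit:
play_rows([
  [[0, 0, 0.004, 0], [0, 0, 0.004, 0], [0, 0, 0.004, 0], [0, 0, 0.003, 0], [0, 0, 0, 0]],
])

```text
time: 15.8
ee_pos: [0.6049, -0.3109, 0.1262]
tcp_rot: [-179.9, -0.0, -142.8]
wrist_force: [-0.4, 0.1, 0.0]
opening: 0.04
grasp_force: 0.0
```

Emit:
play_rows([
  [[0, 0, 0, 0], [0, 0, 0, 0], [0, 0, 0, 0], [0, 0, 0, 0], [0, 0, 0, 0]],
], gripper=0.0, squeeze=25)

```text
time: 16.22
ee_pos: [0.5996, -0.3039, 0.1275]
tcp_rot: [179.2, -0.1, -142.7]
wrist_force: [-32.3, 35.1, 16.4]
opening: 0.0204
grasp_force: 23.9
```

Emit:
play_rows([
  [[0, 0.004, 0, 0], [0, 0.004, 0, 0], [0, 0, 0, 0], [0, 0, 0, 0], [0, 0, 0, 0]],
])

```text
time: 16.63
ee_pos: [0.5994, -0.3036, 0.1278]
tcp_rot: [180.0, 0.0, -142.8]
wrist_force: [-8.3, 7.0, 5.8]
opening: 0.0194
grasp_force: 24.8
```

Emit:
play_rows([
  [[0, 0.001, 0, 0.04], [0, 0, 0, 0.07], [0, 0, 0, 0.07], [0, 0, 0, 0.07], [0, 0, 0, 0.05]],
])

```text
time: 17.05
ee_pos: [0.5992, -0.304, 0.1282]
tcp_rot: [-179.9, 0.0, -160.2]
wrist_force: [-5.9, 3.1, 5.4]
opening: 0.0182
grasp_force: 23.9
```

```bash
python3 - <<'E'
from h import *
o=bot.get_obs(); print(o['wrist_force'].round(1),o['torque'].round(2),o['tcp_rot'],o['ee_pos'])
T=cam('top'); b,g,r=[T['img'][100:192,240:340,i].astype(int) for i in range(3)]
m=((r>110)&(r-b>60)&(g<170)&(r-g>25)).astype(np.uint8); k,l,s,c=cv2.connectedComponentsWithStats(m)
print([(s[i,4],(c[i]*4).round(0)) for i in range(1,k) if s[i,4]>15])
b,g,r=[cv2.imread('pics/top0.png')[100:192,240:340,i].astype(int) for i in range(3)]
m=((r>110)&(r-b>60)&(g<170)&(r-g>25)).astype(np.uint8); k,l,s,c=cv2.connectedComponentsWithStats(m)
print([(s[i,4],(c[i]*4).round(0)) for i in range(1,k) if s[i,4]>15])
E
```

```text
[-5.9  3.1  5.4] [0.35 0.72 0.11] [-1.79875209e+02  2.17881263e-02 -1.60247152e+02] [ 0.59922216 -0.30397052  0.12819323]
[(np.int32(27), array([66., 12.])), (np.int32(66), array([312., 198.]))]
[(np.int32(29), array([67., 13.])), (np.int32(55), array([236.,  77.])), (np.int32(59), array([125.,  99.])), (np.int32(62), array([311., 166.])), (np.int32(24), array([ 86., 190.])), (np.int32(27), array([ 90., 219.])), (np.int32(57), array([160., 290.]))]
```

Emit:
play_rows([
  [[0, 0, 0, 0.04], [0, 0, 0, 0.07], [0, 0, 0, 0.07], [0, 0, 0, 0.07], [0, 0, 0, 0.04]],
])

```text
time: 17.52
ee_pos: [0.5993, -0.3043, 0.1284]
tcp_rot: [-179.8, 0.1, -176.9]
wrist_force: [-5.7, 1.8, 7.6]
opening: 0.0175
grasp_force: 23.9
```

Emit:
play_rows([
  [[0, 0, 0, 0.04], [0, 0, 0, 0.07], [0, 0, 0, 0.07], [0, 0, 0, 0.07], [0, 0, 0, 0.04]],
])

```text
time: 17.93
ee_pos: [0.5994, -0.3047, 0.1285]
tcp_rot: [-179.8, 0.1, 166.5]
wrist_force: [-6.4, -1.0, 8.4]
opening: 0.0155
grasp_force: 24.0
```

```bash
cat >> h.py <<'E'
def amber(n='top',roi=(100,192,240,340)):
    T=cam(n);a,b_,c_,d=roi;b,g,r=[T['img'][a:b_,c_:d,i].astype(int) for i in range(3)]
    m=((r>110)&(r-b>60)&(g<170)&(r-g>25)).astype(np.uint8); k,l,s,c=cv2.connectedComponentsWithStats(m)
    return T,[(int(s[i,4]),(c[i]+[c_,a])) for i in range(1,k) if s[i,4]>12]
def ang(T,u,v,az=150,P=np.array([.6,-.31,.171])):
    a=np.radians(az);s,k=np.sin(np.radians(20)),np.cos(np.radians(20)); n=np.array([s*np.cos(a),s*np.sin(a),k]);e=np.array([k*np.cos(a),k*np.sin(a),-s]);t=np.cross(n,e)
    d=ray(T,u,v);o=np.array(T['xyz']);c=P-n*.065;q=o+d*((c-o)@n)/(d@n)-c
    return np.degrees(np.arctan2(q@t,q@e)).round(1),(np.linalg.norm(q)*1000).round(0)
E
python3 - <<'E'
from h import *
o=bot.get_obs(); print(o['wrist_force'].round(1),o['torque'].round(2),o['tcp_rot'],o['q'].round(1))
T,L=amber(); print([(s,((c-[240,100])*4).round(0),ang(T,*c)) for s,c in L])
E
```

```text
[-6.4 -1.   8.4] [-0.26  1.12  0.09] [-1.79837669e+02  1.35603964e-01  1.66489052e+02] [-26.9  21.2  20.8  89.5  -0.1 -13.4]
[(27, array([66., 12.]), (np.float64(-110.0), np.float64(185.0))), (65, array([305., 144.]), (np.float64(140.3), np.float64(88.0))), (66, array([286., 257.]), (np.float64(76.7), np.float64(94.0)))]
```

Emit:
play_rows([
  [[0, 0, 0, 0.04], [0, 0, 0, 0.07], [0, 0, 0, 0.07], [0, 0, 0, 0.06], [0, 0, 0, 0.04]],
])

```text
time: 18.4
ee_pos: [0.5992, -0.3052, 0.1282]
tcp_rot: [-179.8, 0.2, 150.5]
wrist_force: [-6.6, -4.4, 4.1]
opening: 0.0146
grasp_force: 24.9
```

Emit:
play_rows([
  [[0, 0, 0, 0], [0, 0, 0, 0], [0, 0, 0, 0], [0, 0, 0, 0], [0, 0, 0, 0]],
], gripper=0.036)

```text
time: 18.82
ee_pos: [0.5998, -0.3038, 0.1267]
tcp_rot: [-180.0, 0.1, 150.7]
wrist_force: [-0.5, -0.2, -0.3]
opening: 0.0358
grasp_force: 0.0
```

Emit:
play_rows([
  [[0, 0, -0.02, 0], [0, 0, -0.03, 0], [0, 0, -0.03, 0], [0, 0, -0.03, 0], [0.02, 0, -0.02, 0]],
])

```text
time: 19.23
ee_pos: [0.5838, -0.2948, 0.2577]
tcp_rot: [-180.0, 0.1, 150.7]
wrist_force: [0.5, 0.1, 0.4]
opening: 0.0362
grasp_force: 0.0
```

Emit:
play_rows([
  [[0.04, 0, 0, 0], [0.04, 0, 0, 0], [0.04, 0, 0, 0], [0.03, 0, 0, 0], [0, 0, 0, 0]],
])

```text
time: 19.65
ee_pos: [0.4474, -0.2182, 0.2583]
tcp_rot: [-180.0, 0.1, 150.7]
wrist_force: [0.1, 0.5, 0.2]
opening: 0.0359
grasp_force: 0.0
```

```bash
python3 - <<'E'
from h import *
o=bot.get_obs(); print(o['time'],o['tcp_rot'],o['q'].round(1),o['ee_pos'])
T,L=amber(); print([(s,((c-[240,100])*4).round(0),ang(T,*c)) for s,c in L])
c=cam('wrist'); cv2.imwrite('pics/w4.png',c['img']); print(c['xyz'],c['attitude'])
i=cv2.resize(c['img'],(512,384)); i=(255*(i/255.)**.6).astype(np.uint8)
t=T['img'][100:192,240:340]; m=np.zeros((560,800,3),np.uint8); m[:384,:512]=i; m[:265,512:800]=cv2.resize(t,(288,265),interpolation=2)
cv2.imwrite('pics/w4b.png',m)
E
```

```text
19.65 [-1.79964305e+02  1.45773468e-01  1.50738503e+02] [-26.   -0.8  10.2 100.8  -0.    3.3] [ 0.44741447 -0.21824553  0.25833066]
[(27, array([66., 12.]), (np.float64(-110.0), np.float64(185.0))), (55, array([246.,  80.]), (np.float64(-171.6), np.float64(90.0))), (57, array([133.,  92.]), (np.float64(-110.1), np.float64(97.0))), (65, array([312., 176.]), (np.float64(122.8), np.float64(89.0))), (63, array([262., 279.]), (np.float64(60.1), np.float64(96.0)))]
[ 0.38149206 -0.18151906  0.42606215] [1.62118511e+02 1.87748541e-02 6.06864376e+01]
```

View pics/w4b.png

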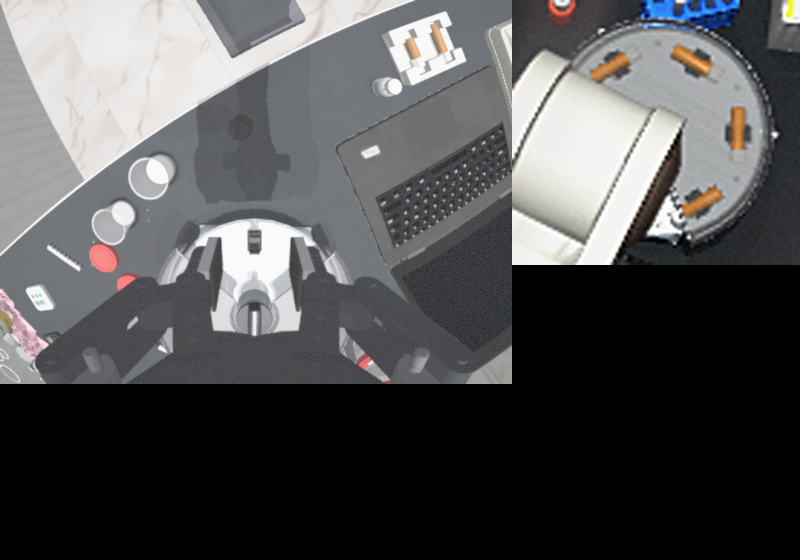

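The wrist view shows the empty clip at (254,240), directly in line with the hub bar at (254,318), inside the white gap. I'll check the gap's symmetry numerically by brightness along arcs, and locate the clip and the vials.

```bash
python3 - <<'E'
from h import *
c=cam('wrist'); g=cv2.cvtColor(c['img'],cv2.COLOR_BGR2GRAY)
P=np.array([.6,-.306,.171]);a=np.radians(150);s,k=np.sin(np.radians(20)),np.cos(np.radians(20)); n=np.array([s*np.cos(a),s*np.sin(a),k]);e=np.array([k*np.cos(a),k*np.sin(a),-s]);t=np.cross(n,e)
for r in (.07,.08,.118):
    print(r,[(th,int(g[int(round(v)),int(round(u))]),round(u),round(v)) for th in range(-72,73,6) for u,v in [proj(c,P-n*.087+r*(np.cos(np.radians(th))*e+np.sin(np.radians(th))*t),True)] if 0<=v<383])
cc=P-n*.065+.095*e; print('gap centre est',cc,proj(c,cc,True))
# clip dark blob
sub=g[215:275,225:285]; m=(sub<90).astype(np.uint8); kk,l,st,ce=cv2.connectedComponentsWithStats(m); print([(st[i].tolist(),(ce[i]+[225,215]).round(1)) for i in range(1,kk) if st[i,4]>30])
_,L=amber('wrist',(0,100,370,480)); print(L)
E
```

```text
0.07 [(-72, 32, 301, 293), (-66, 34, 299, 289), (-60, 28, 297, 284), (-54, 31, 294, 280), (-48, 27, 291, 276), (-42, 159, 288, 273), (-36, 220, 284, 270), (-30, 247, 280, 267), (-24, 247, 275, 265), (-18, 247, 270, 263), (-12, 247, 265, 262), (-6, 247, 260, 261), (0, 247, 255, 260), (6, 247, 250, 261), (12, 247, 244, 261), (18, 247, 239, 263), (24, 247, 234, 264), (30, 247, 230, 267), (36, 243, 225, 269), (42, 32, 221, 272), (48, 27, 218, 276), (54, 27, 215, 279), (60, 40, 212, 283), (66, 41, 210, 288), (72, 33, 208, 292)]
0.08 [(-72, 34, 307, 291), (-66, 35, 306, 286), (-60, 36, 303, 281), (-54, 40, 300, 276), (-48, 28, 297, 272), (-42, 29, 293, 268), (-36, 203, 288, 264), (-30, 247, 283, 261), (-24, 247, 278, 258), (-18, 247, 273, 256), (-12, 247, 267, 255), (-6, 247, 261, 254), (0, 151, 255, 253), (6, 240, 249, 254), (12, 247, 243, 255), (18, 247, 237, 256), (24, 247, 232, 258), (30, 247, 226, 260), (36, 34, 221, 263), (42, 27, 217, 267), (48, 33, 213, 271), (54, 72, 209, 275), (60, 41, 206, 280), (66, 33, 203, 285), (72, 33, 201, 290)]
0.118 [(-72, 38, 332, 282), (-66, 36, 330, 275), (-60, 187, 326, 267), (-54, 52, 322, 261), (-48, 37, 317, 254), (-42, 37, 311, 248), (-36, 108, 304, 243), (-30, 98, 297, 238), (-24, 247, 290, 234), (-18, 247, 281, 231), (-12, 247, 273, 228), (-6, 247, 264, 227), (0, 179, 255, 226), (6, 247, 246, 227), (12, 247, 237, 228), (18, 247, 229, 230), (24, 247, 221, 233), (30, 126, 213, 237), (36, 216, 206, 242), (42, 43, 199, 247), (48, 36, 193, 253), (54, 131, 188, 259), (60, 211, 183, 266), (66, 152, 180, 273), (72, 34, 177, 281)]
gap centre est [ 0.5419421  -0.27248026  0.07742807] (np.float64(255.03050440787337), np.float64(244.98807082341145))
[([0, 0, 60, 8, 257], array([254.9, 216.9])), ([23, 14, 13, 24, 245], array([254. , 240.6]))]
[(227, array([438.6784141 ,  36.28193833])), (180, array([412.83888889,  46.08888889]))]
```

```bash
python3 - <<'E'
from h import *
T=cam('top'); tp=lambda x,y:(240+x/4,100+y/4)
for P in ([.6,-.31,.171],[.6,-.304,.171]):
  P=np.array(P)
  for az in (147,151):
    a=np.radians(az);s,k=np.sin(np.radians(20)),np.cos(np.radians(20)); n=np.array([s*np.cos(a),s*np.sin(a),k]);e=np.array([k*np.cos(a),k*np.sin(a),-s]);t=np.cross(n,e)
    def q(u,v,h=.041):
        d=ray(T,u,v);o=np.array(T['xyz']);c=P-n*h;x=o+d*((c-o)@n)/(d@n)-c; return np.array([x@e,x@t])
    A=q(*tp(155,203))-q(*tp(48,212)); B=q(*tp(212,240))-q(*tp(242,325))
    f=lambda d:np.degrees(np.arctan2(-d[1],-d[0])).round(1)
    print(P,az,'edge dirs',f(A),f(B),'mean',(f(A)+f(B))/2, [ (np.degrees(np.arctan2(z[1],z[0])).round(1),np.hypot(*z).round(3)) for z in (q(*tp(48,212)),q(*tp(245,330)))])
E
```

```text
[ 0.6   -0.31   0.171] 147 edge dirs -52.0 52.7 mean 0.3500000000000014 [(np.float64(-46.2), np.float64(0.135)), (np.float64(48.9), np.float64(0.128))]
[ 0.6   -0.31   0.171] 151 edge dirs -55.8 48.8 mean -3.5 [(np.float64(-49.7), np.float64(0.133)), (np.float64(45.3), np.float64(0.129))]
[ 0.6   -0.304  0.171] 147 edge dirs -52.0 52.7 mean 0.3500000000000014 [(np.float64(-45.7), np.float64(0.129)), (np.float64(51.4), np.float64(0.129))]
[ 0.6   -0.304  0.171] 151 edge dirs -55.8 48.8 mean -3.5 [(np.float64(-49.2), np.float64(0.127)), (np.float64(47.8), np.float64(0.13))]
```

Emit:
play_rows([
  [[0.0174, 0.0255, 0, 0], [0.0174, 0.0255, 0, 0], [0.0174, 0.0255, 0, 0], [0.0174, 0.0255, 0, 0], [0.0174, 0.0255, 0, 0]],
])

```text
time: 20.32
ee_pos: [0.4384, -0.0657, 0.2558]
tcp_rot: [-179.9, 0.0, 150.7]
wrist_force: [1.6, 0.0, 0.2]
opening: 0.0361
grasp_force: 0.0
```

Emit:
play_rows([
  [[0.0174, 0.0255, 0, 0], [0.0174, 0.0255, 0, 0], [0.0174, 0.0255, 0, 0], [0.0174, 0.0255, 0, 0], [0.0174, 0.0255, 0, 0]],
])

```text
time: 20.73
ee_pos: [0.4249, 0.0887, 0.2558]
tcp_rot: [-179.9, 0.0, 150.7]
wrist_force: [1.0, -0.7, -1.2]
opening: 0.0359
grasp_force: 0.0
```

Emit:
play_rows([
  [[0, 0, 0.01, -0.102], [0, 0, 0.01, -0.102], [0, 0, 0.01, -0.102], [0, 0, 0.01, -0.102], [0, 0, 0.01, -0.102]],
], gripper=0.034)

```text
time: 21.15
ee_pos: [0.4252, 0.0873, 0.2052]
tcp_rot: [-179.9, -0.0, -179.8]
wrist_force: [-0.4, -0.3, -0.3]
opening: 0.0338
grasp_force: 0.0
```

```bash
python3 - <<'E'
from h import *
o=bot.get_obs(); print(o['time'],o['tcp_rot'],o['q'].round(1),o['ee_pos'])
c=cam('wrist'); cv2.imwrite('pics/w5.png',c['img'])
hsv=cv2.cvtColor(c['img'],cv2.COLOR_BGR2HSV)
b,g,r=[c['img'][...,i].astype(int) for i in range(3)]
m=((r>90)&(r-b>60)&(g<170)&(r-g>25)).astype(np.uint8); k,l,s,ce=cv2.connectedComponentsWithStats(m)
for i in range(1,k):
    if s[i,4]>150:
        rc=cv2.minAreaRect(np.argwhere(l==i)[:,::-1].astype(np.float32)); bx=cv2.boxPoints(rc)
        print(s[i],ce[i].round(1),'centre',plane(c,*ce[i],.019,True).round(4)); print([plane(c,*q,.022,True).round(4).tolist()[:2] for q in bx])
T,L=amber('top',(185,222,148,208)); print('top',[(s,u.round(1),plane(T,*u,.019).round(4)) for s,u in L])
E
```

```text
21.15 [-1.79903551e+02 -1.56918136e-02 -1.79767050e+02] [ 11.7 -10.7  -4.9  95.8  -0.1  11.4] [0.42524496 0.08729343 0.20515911]
[275 137  15  40 453] [282.2 157.2] centre [0.4137 0.1189 0.019 ]
[[0.4363, 0.1102], [0.3884, 0.1118], [0.389, 0.127], [0.4371, 0.1259]]
[231 143  14  26 334] [238.  155.3] centre [0.4118 0.0653 0.019 ]
[[0.3962, 0.0573], [0.3963, 0.0728], [0.4268, 0.0726], [0.4268, 0.0568]]
top [(53, array([163.5, 204.8]), array([0.4168, 0.12  , 0.019 ])), (32, array([178.8, 205.6]), array([0.4153, 0.0659, 0.019 ]))]
```

Emit:
play_rows([
  [[0.0057, 0.0314, 0, 0.03], [0, 0, 0.038, 0], [0, 0, 0.038, 0], [0, 0, 0.038, 0], [0, 0, 0.038, 0]],
], gripper=0.04)

```text
time: 21.67
ee_pos: [0.4195, 0.1185, 0.053]
tcp_rot: [-179.9, 0.1, 178.0]
wrist_force: [0.9, -0.2, 0.4]
opening: 0.0401
grasp_force: 0.0
```

Emit:
play_rows([
  [[0, 0, 0.02, 0], [0, 0, 0.012, 0], [0, 0, 0.009, 0], [0, 0, 0, 0], [0, 0, 0, 0]],
])

```text
time: 22.08
ee_pos: [0.4197, 0.1183, 0.0142]
tcp_rot: [-179.9, 0.1, 178.1]
wrist_force: [0.8, 0.1, 0.4]
opening: 0.04
grasp_force: 0.0
```

```bash
python3 - <<'E'
from h import *
o=bot.get_obs(); print(o['time'],o['tcp_rot'],o['ee_pos'],o['wrist_force'])
c=cam('wrist'); cv2.imwrite('pics/w6.png',c['img'])
b,g,r=[c['img'][...,i].astype(int) for i in range(3)]
m=((r>90)&(r-b>60)&(g<170)&(r-g>25)).astype(np.uint8); k,l,s,ce=cv2.connectedComponentsWithStats(m)
for i in range(1,k):
    if s[i,4]>150: print(s[i],ce[i].round(1),plane(c,*ce[i],.019,True).round(4))
print('tcp px',proj(c,o['ee_pos'],True),proj(c,o['ee_pos']+np.array([0,0,.023]),True))
i=cv2.resize(c['img'][100:384,100:412],(780,710//1),interpolation=2)[:600]
cv2.imwrite('pics/w6b.png',(255*(i/255.)**.5).astype(np.uint8))
E
```

```text
22.0833 [-1.79939056e+02  1.11298078e-01  1.78142842e+02] [0.41973583 0.11832213 0.01418134] [0.82556314 0.12813265 0.39056156]
[ 243  186   30   78 2087] [257.2 223.9] [0.4132 0.119  0.019 ]
[ 154  200   31   51 1263] [169.4 224.8] [0.4126 0.0649 0.019 ]
tcp px (np.float64(256.3585335096539), np.float64(230.4559399330045)) (np.float64(256.434760535867), np.float64(247.90397784758946))
```

View pics/w6b.png

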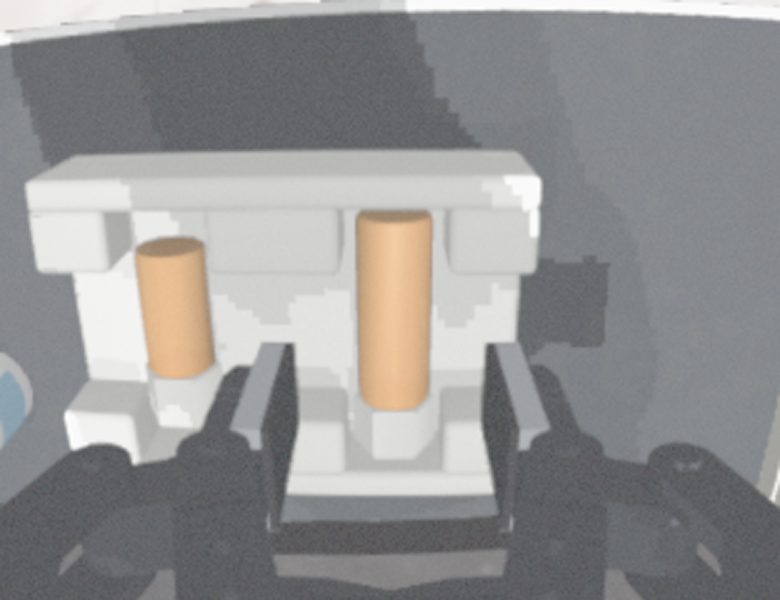

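The fingers straddle the long vial centrally and their tips are still above it, which confirms the tip offset. I'll go lower.

Emit:
play_rows([
  [[0, 0, 0.006, 0], [0, 0, 0.006, 0], [0, 0, 0.004, 0], [0, 0, 0.003, 0], [0, 0, 0, 0]],
])

```text
time: 22.55
ee_pos: [0.4185, 0.118, -0.0067]
tcp_rot: [-179.9, -0.0, 178.2]
wrist_force: [-0.0, 0.1, 1.0]
opening: 0.0397
grasp_force: 0.0
```

Emit:
play_rows([
  [[0, 0, 0.002, 0], [0, 0, 0, 0], [0, 0, 0, 0], [0, 0, 0, 0], [0, 0, 0, 0]],
], gripper=0.0, squeeze=30)

```text
time: 22.97
ee_pos: [0.419, 0.1181, -0.0078]
tcp_rot: [-179.9, 0.1, 178.2]
wrist_force: [-0.0, 0.2, -0.2]
opening: 0.0166
grasp_force: 29.7
```

Emit:
play_rows([
  [[0, 0, 0, 0], [0, 0, 0, 0], [0, 0, 0.002, 0], [0, 0, 0.002, 0], [0, 0, 0, 0]],
], gripper=0.034)

```text
time: 23.38
ee_pos: [0.4187, 0.118, -0.0124]
tcp_rot: [-179.9, 0.0, 178.2]
wrist_force: [0.3, 0.1, -0.8]
opening: 0.0341
grasp_force: 0.0
```

Emit:
play_rows([
  [[0, 0, 0, 0], [0, 0, 0, 0], [0, 0, 0, 0], [0, 0, 0, 0], [0, 0, 0, 0]],
], gripper=0.0, squeeze=30)

```text
time: 23.8
ee_pos: [0.4189, 0.1181, -0.0119]
tcp_rot: [-179.9, 0.1, 178.2]
wrist_force: [-0.6, -0.7, -0.2]
opening: 0.0166
grasp_force: 30.5
```

Emit:
play_rows([
  [[0, 0, -0.01, 0], [0, 0, -0.02, 0], [0, 0, -0.025, 0], [0, 0, -0.025, 0], [0, 0, -0.02, 0]],
])

```text
time: 24.22
ee_pos: [0.4191, 0.1183, 0.0907]
tcp_rot: [-179.9, 0.1, 178.2]
wrist_force: [0.2, -0.1, -0.3]
opening: 0.0161
grasp_force: 30.5
```

Emit:
play_rows([
  [[0, -0.028, 0, 0], [-0.001, -0.028, 0, 0], [-0.001, -0.028, 0, 0], [-0.001, -0.028, 0, 0], [-0.001, -0.028, 0, 0]],
])

```text
time: 24.63
ee_pos: [0.4184, -0.0231, 0.0893]
tcp_rot: [-179.9, 0.1, 178.2]
wrist_force: [0.6, -0.2, -0.3]
opening: 0.0165
grasp_force: 30.5
```

Emit:
play_rows([
  [[-0.001, -0.028, 0, 0], [-0.001, -0.03, 0, 0], [-0.001, -0.03, 0, 0], [0, 0, 0, -0.12], [0, 0, 0, -0.12]],
])

```text
time: 25.05
ee_pos: [0.4185, -0.1115, 0.0891]
tcp_rot: [-179.9, 0.0, -167.9]
wrist_force: [0.1, 0.4, -0.9]
opening: 0.0167
grasp_force: 30.5
```

Emit:
play_rows([
  [[0, 0, 0, -0.12], [0, 0, 0, -0.12], [0, 0, 0, -0.12], [0, 0, 0.01, -0.12], [0, 0, 0.015, -0.12]],
])

```text
time: 25.47
ee_pos: [0.4197, -0.1102, 0.0652]
tcp_rot: [-179.8, 0.1, -133.3]
wrist_force: [0.2, 0.3, -0.9]
opening: 0.0168
grasp_force: 30.5
```

Emit:
play_rows([
  [[0, 0, 0.02, -0.12], [0, 0, 0.02, -0.12], [0, 0, 0.015, 0], [0, 0, 0.01, 0], [0, 0, 0, 0]],
])

```text
time: 25.88
ee_pos: [0.4177, -0.1098, -0.003]
tcp_rot: [179.9, -0.1, -120.0]
wrist_force: [0.1, 0.8, -0.5]
opening: 0.0164
grasp_force: 30.5
```

```bash
python3 - <<'E'
from h import *
o=bot.get_obs(); print(o['time'],o['tcp_rot'],o['ee_pos'],o['wrist_force'],o['opening'],o['grasp_force'])
c=cam('wrist'); cv2.imwrite('pics/w7.png',c['img'])
b,g,r=[c['img'][...,i].astype(int) for i in range(3)]
m=((r>90)&(r-b>60)&(g<170)&(r-g>25)).astype(np.uint8); k,l,s,ce=cv2.connectedComponentsWithStats(m)
for i in range(1,k):
    if s[i,4]>150: print(s[i],ce[i].round(1),plane(c,*ce[i],o['ee_pos'][2]+.031,True).round(4))
E
```

```text
25.8833 [ 1.79944622e+02 -8.44787447e-02 -1.19975247e+02] [ 0.41768923 -0.10975351 -0.00295551] [ 0.09643667  0.76822479 -0.54849706] 0.016376928317421904 30.484256744384766
[ 238  203   35   88 2696] [255.5 245.6] [ 0.4151 -0.1152  0.028 ]
```

Emit:
play_rows([
  [[0, 0, 0.008, 0], [0, 0, 0.006, 0], [0, 0, 0.003, 0], [0, 0, 0, 0], [0, 0, 0, 0]],
])

```text
time: 26.35
ee_pos: [0.4188, -0.1101, -0.0185]
tcp_rot: [-179.9, -0.0, -119.9]
wrist_force: [0.1, 0.1, -1.8]
opening: 0.0168
grasp_force: 30.5
```

Emit:
play_rows([
  [[0, 0, 0.001, 0], [0, 0, 0.001, 0], [0, 0, 0, 0], [0, 0, 0, 0], [0, 0, 0, 0]],
])

```text
time: 26.77
ee_pos: [0.4188, -0.1101, -0.0205]
tcp_rot: [-179.9, -0.0, -119.9]
wrist_force: [-0.5, 0.4, -0.5]
opening: 0.0165
grasp_force: 30.5
```

Emit:
play_rows([
  [[0, 0, 0.001, 0], [0, 0, 0, 0], [0, 0, 0, 0], [0, 0, 0, 0], [0, 0, 0, 0]],
], gripper=0.034)

```text
time: 27.18
ee_pos: [0.4188, -0.11, -0.0216]
tcp_rot: [-179.9, -0.0, -119.9]
wrist_force: [-0.2, -0.4, 0.5]
opening: 0.0341
grasp_force: 0.0
```

Emit:
play_rows([
  [[0, 0, -0.004, 0], [0, 0, -0.01, 0], [0, 0, -0.02, 0], [0, 0, -0.025, 0], [0, 0, -0.025, 0]],
])

```text
time: 27.6
ee_pos: [0.4184, -0.1099, 0.0641]
tcp_rot: [-179.9, -0.1, -119.9]
wrist_force: [-0.4, 0.1, -0.1]
opening: 0.034
grasp_force: 0.0
```

Emit:
play_rows([
  [[0, 0, -0.02, 0.12], [0, 0, -0.02, 0.12], [0, 0, 0, 0.12], [0, 0, 0, 0.12], [0, 0, 0, 0.12]],
], gripper=0.0854)

```text
time: 28.02
ee_pos: [0.419, -0.11, 0.1039]
tcp_rot: [-179.8, 0.1, -154.6]
wrist_force: [0.3, -0.6, -0.1]
opening: 0.0853
grasp_force: 0.0
```

Emit:
play_rows([
  [[0, 0, 0, 0.12], [0, 0, 0, 0.12], [0, 0, 0, 0.12], [0, 0, 0, 0.12], [0, 0, 0, 0.12]],
])

```text
time: 28.43
ee_pos: [0.4188, -0.1099, 0.1035]
tcp_rot: [-179.9, 0.1, 171.0]
wrist_force: [0.5, -0.3, -0.5]
opening: 0.0855
grasp_force: 0.0
```

Emit:
play_rows([
  [[0, 0, 0, 0.12], [0, 0, 0, 0.12], [0, 0, 0, 0.12], [0, 0, 0, 0], [0, 0, 0, 0]],
])

```text
time: 28.85
ee_pos: [0.4188, -0.1099, 0.1031]
tcp_rot: [-180.0, 0.1, 150.9]
wrist_force: [0.2, 0.3, 0.3]
opening: 0.0855
grasp_force: 0.0
```

```bash
cat > v.py <<'E'
from h import *
o=bot.get_obs(); print(o['time'],o['tcp_rot'].round(2),o['ee_pos'].round(4),o['opening'])
c=cam('wrist'); cv2.imwrite('pics/w8.png',c['img'])
b,g,r=[c['img'][...,i].astype(int) for i in range(3)]
m=((r>90)&(r-b>60)&(g<170)&(r-g>25)).astype(np.uint8); k,l,s,ce=cv2.connectedComponentsWithStats(m)
M=tool()
for i in range(1,k):
    if s[i,4]>300:
        rc=cv2.minAreaRect(np.argwhere(l==i)[:,::-1].astype(np.float32)); bx=cv2.boxPoints(rc)
        print(s[i],ce[i].round(1),rc)
        W=[plane(c,*q,.009,True) for q in bx]; print('box in tool',[(M.T@(w-o['ee_pos']))[:2].round(4).tolist() for w in W])
        w=plane(c,*ce[i],.009,True); print('amber centre',w.round(4),'tool',(M.T@(w-o['ee_pos'])).round(4))
        # white cap
w=((b>150)&(abs(r-b)<25)).astype(np.uint8); k,l,s,ce=cv2.connectedComponentsWithStats(w)
print([(s[i].tolist(),ce[i].round(0)) for i in range(1,k) if 100<s[i,4]<4000])
E
python3 v.py
```

```text
28.85 [-1.7996e+02  1.3000e-01  1.5092e+02] [ 0.4188 -0.1099  0.1031] 0.0855100093093733
[408  78  23  36 493] [418.9  96.3] ((418.85003662109375, 96.05001068115234), (34.78505325317383, 14.86270523071289), 71.56504821777344)
box in tool [[0.1042, 0.1417], [0.1109, 0.1577], [0.0798, 0.1725], [0.0735, 0.1558]]
amber centre [0.4147 0.0715 0.009 ] tool [0.0919 0.1566 0.0939]
[223 179  53  18 876] [247.5 187.5] ((249.0, 187.5), (17.0, 52.0), 90.0)
box in tool [[0.0081, -0.0301], [0.008, 0.0175], [-0.0084, 0.0178], [-0.0083, -0.0307]]
amber centre [ 0.4153 -0.1168  0.009 ] tool [-0.0001 -0.0077  0.0942]
[([361, 148, 35, 36, 745], array([379., 166.])), ([276, 178, 15, 19, 278], array([283., 187.])), ([57, 252, 27, 29, 554], array([ 70., 266.])), ([28, 267, 39, 47, 494], array([ 45., 294.])), ([10, 309, 31, 30, 106], array([ 22., 321.])), ([102, 348, 39, 33, 566], array([123., 365.]))]
```

Emit:
play_rows([
  [[0, 0, 0.03, 0], [0, 0, 0.03, 0], [0, 0, 0.025, 0], [0, 0, 0.02, 0], [0, 0, 0.01, 0]],
])

```text
time: 29.32
ee_pos: [0.4174, -0.1097, -0.0149]
tcp_rot: [-179.9, -0.1, 150.9]
wrist_force: [-1.4, -0.2, 0.2]
opening: 0.085
grasp_force: 0.0
```

Emit:
play_rows([
  [[0, 0, 0.006, 0], [0, 0, 0.004, 0], [0, 0, 0.002, 0], [0, 0, 0, 0], [0, 0, 0, 0]],
])

```text
time: 29.73
ee_pos: [0.4194, -0.1102, -0.0237]
tcp_rot: [-180.0, 0.2, 150.7]
wrist_force: [-0.4, 0.1, 1.1]
opening: 0.0852
grasp_force: 0.0
```

Emit:
play_rows([
  [[0, 0, 0, 0], [0, 0, 0, 0], [0, 0, 0, 0], [0, 0, 0, 0], [0, 0, 0, 0]],
], gripper=0.05, squeeze=60)

```text
time: 30.15
ee_pos: [0.4196, -0.1103, -0.0234]
tcp_rot: [-180.0, 0.2, 150.7]
wrist_force: [-0.8, 0.2, 6.4]
opening: 0.0602
grasp_force: 64.5
```

Emit:
play_rows([
  [[0, 0, -0.01, 0], [0, 0, -0.03, 0], [0, 0, -0.035, 0], [0, 0, -0.035, 0], [0, 0, -0.035, 0]],
])

```text
time: 30.57
ee_pos: [0.4182, -0.1098, 0.1228]
tcp_rot: [-180.0, 0.1, 150.7]
wrist_force: [0.8, 1.1, 0.0]
opening: 0.0601
grasp_force: 65.0
```

```bash
cat > clip.py <<'E'
from h import *
import sys
o=bot.get_obs(); print(o['time'],o['tcp_rot'].round(2),o['ee_pos'].round(4),o['opening'],o['grasp_force'])
def blob(n,uv,w,th=95):
    c=cam(n); g=cv2.cvtColor(c['img'],cv2.COLOR_BGR2GRAY); u,v=int(uv[0]),int(uv[1]); sub=g[v-w:v+w,u-w:u+w]
    k,l,s,ce=cv2.connectedComponentsWithStats((sub<th).astype(np.uint8))
    R_=[(s[i].tolist(),(ce[i]+[u-w,v-w]).round(1)) for i in range(1,k) if s[i,4]>8]; print(n,uv,R_); return c,sub
E
python3 - <<'E'
from clip import *
q=np.array([.542,-.2725,.075]); T=cam('top'); print(proj(T,q))
c,sub=blob('top',proj(T,q),12); print(sub)
W=cv2.imread('pics/w4.png',0); print(W[226:256,244:266])
E
```

```text
30.5667 [-1.7996e+02  1.0000e-01  1.5070e+02] [ 0.4182 -0.1098  0.1228] 0.06011423749031271 64.9586231714396
(np.float64(276.23552782432483), np.float64(169.22647068325125))
top (np.float64(276.23552782432483), np.float64(169.22647068325125)) [([8, 9, 9, 10, 51], array([276. , 170.4])), ([0, 14, 15, 10, 74], array([268.6, 177.2]))]
[[186 253 246 245 244 245 245 244 245 246 246 245 246 245 246 245 246 247
  254 129 114 127 177 170]
 [254 248 244 245 244 245 245 245 245 245 245 245 246 245 245 246 246 248
  252 124 121 168 160 189]
 [247 245 244 244 244 244 245 246 244 245 245 245 245 245 245 245 246 248
  248 133 140 156 189 255]
 [247 246 246 244 245 245 245 245 244 245 245 245 245 246 245 244 245 247
  251 255 255 178 255 251]
 [213 247 246 245 245 245 244 245 244 246 245 245 244 245 245 246 245 245
  246 248 251 251 249 246]
 [226 243 244 245 245 245 245 245 245 245 244 245 245 245 245 246 246 245
  245 246 245 246 246 245]
 [248 246 245 244 244 244 245 245 245 245 246 247 247 247 246 244 245 245
  245 245 245 246 245 245]
 [246 245 245 245 245 244 245 245 246 245 247 252 255 255 2
[... 3749 characters left out ...]
3  35  40  43  40  61  64 153
  246 247 247 247]
 [247 247 246 176  88  50  40  36  37  37  38  38  38  40  41  41  69 155
  246 247 247 247]
 [247 247 246 192 113  56  35  30  35  32  35  37  31  32  37  50  94 165
  246 247 247 247]
 [247 247 246 228 189  93  36  31  31  29  35  34  32  35  36  68 150 215
  246 247 247 247]
 [247 247 247 245 240 138  48  40  37  39  36  37  41  41  43  97 215 244
  247 247 247 247]
 [247 247 247 247 246 163  89  82  83  84  83  82  83  83  87 129 234 246
  247 247 247 247]
 [247 247 247 247 246 206 173 170 170 168 170 168 170 168 169 191 242 247
  247 247 247 247]
 [247 247 247 247 246 242 240 240 240 239 240 239 240 240 239 241 246 247
  247 247 247 247]]
```

Emit:
play_rows([
  [[-0.0276, -0.0165, 0, 0], [-0.0276, -0.0165, 0, 0], [-0.0276, -0.0165, 0, 0], [-0.0276, -0.0165, 0, 0], [-0.0276, -0.0165, 0, 0]],
])

```text
time: 31.08
ee_pos: [0.499, -0.2507, 0.1208]
tcp_rot: [-180.0, 0.1, 150.7]
wrist_force: [0.5, 1.5, 0.2]
opening: 0.06
grasp_force: 65.0
```

```bash
python3 - <<'E'
from clip import *
c=cam('wrist'); cv2.imwrite('pics/w9.png',c['img']); print(c['xyz'],c['attitude'])
u,v=proj(c,[.542,-.2725,.077],True); print(u,v)
g=cv2.cvtColor(c['img'],cv2.COLOR_BGR2GRAY); u=int(u);v=int(v); print(u-20,v-34); print(g[v-34:v+34:2,u-20:u+22:2])
E
```

```text
31.0833 [-1.7996e+02  8.0000e-02  1.5070e+02] [ 0.499  -0.2507  0.1208] 0.06000772569102085 64.95819915577371
[ 0.43134605 -0.21294519  0.28897538] [1.62259740e+02 3.00822823e-02 6.06519670e+01]
258.467822907576 260.9043023184785
238 226
[[165 167 165 162 163 162 160 165 172 175 179 180 181 180 179 176 175 172
  170 164 162]
 [189 188 184 177 178 177 178 182 188 189 194 194 197 197 199 196 194 189
  188 187 184]
 [200 198 195 185 183 181 180 182 185 192 199 196 199 200 203 205 202 204
  203 201 198]
 [202 197 192 183 181 181 179 179 181 186 187 192 191 193 199 203 200 203
  202 200 202]
 [200 198 192 180 173 167 167 171 169 171 172 176 177 181 188 198 199 197
  199 199 198]
 [198 197 186 173 147 141 142 140 140 141 141 143 148 152 168 181 196 197
  196 193 196]
 [139 135 132 117  93  89  94  94  95  94  96  97  94 102 107 126 135 136
  136 133 134]
 [ 80  79  77  70  64  65  60  63  62  58  60  61  60  66  67  74  76  77
   77  74  72]
 [ 91  92  87  82  76  75  76  74  74  74  74  72  72  73  79  88  88  89
   89  88  88]
 [105 104 100  94  88  88  88  88  86  87  86  85  87  88  92
[... 1464 characters left out ...]
7 245 230 213 212 212 212 212 212 210 226 246 247 247 247 247
  247 247 247]
 [247 247 247 245 240 239 240 239 239 239 239 239 244 247 247 247 247 247
  247 247 247]
 [247 247 247 246 246 246 246 246 246 246 246 246 247 247 247 247 247 247
  247 247 247]
 [247 247 247 247 247 247 247 247 247 247 247 247 247 247 247 247 247 247
  247 247 247]
 [247 247 247 247 247 247 247 247 247 247 247 247 247 247 247 247 247 247
  247 247 247]
 [247 247 247 247 247 247 247 247 247 247 247 247 247 247 247 247 247 247
  247 247 247]
 [247 247 247 247 247 247 247 247 247 247 247 247 247 247 247 247 247 247
  247 247 247]
 [247 247 247 247 247 247 247 247 247 247 247 247 247 247 247 247 247 247
  247 247 247]]
```

```bash
python3 - <<'E'
from h import *
T=cam('top')
W=dict(xyz=np.array([.38149206,-.18151906,.42606215]),attitude=np.array([162.118511,.0187748541,60.6864376]),cx=255.5075061514279,cy=193.88413372552864,f=192/np.tan(np.radians(65.70646984690485/2)))
N=dict(xyz=np.array([.43134605,-.21294519,.28897538]),attitude=np.array([162.25974,.0300822823,60.651967]),cx=W['cx'],cy=W['cy'],f=W['f'])
a=np.radians(150.);s,k=np.sin(np.radians(20)),np.cos(np.radians(20)); n=np.array([s*np.cos(a),s*np.sin(a),k]);e=np.array([k*np.cos(a),k*np.sin(a),-s])
seat=np.array([.5419,-.2725,.0774])
for nm,x,z in (('seat',0,0),('in flare',9,14),('in flare2',13,14),('in lip',7,7),('out flare',-9,14),('out flare2',-13,14),('base in',12,-22),('base out',-12,-22),('base mid',0,-22)):
    p=seat-e*x/1000+n*z/1000
    print(nm,np.round(proj(W,p,True),1),'near',np.round(proj(N,p,True),1),'top',np.round(proj(T,p),1))
# triangulate blob centre
d,g=tri((W['xyz'],ray(W,254.,241.5,True)),(T['xyz'],ray(T,275.2,169.9))); print(d,g)
for mm in (-5,5):
    print('dz',mm,np.round(proj(W,seat+[0,0,mm/1000],True),1),np.round(proj(T,seat+[0,0,mm/1000]),1),'radial',np.round(proj(W,seat+e*mm/1000,True),1),np.round(proj(T,seat+e*mm/1000),1))
# hub bar top centre w4: bright ridge?
g4=cv2.imread('pics/w4.png',0); print(g4[285:345:2,238:272:2])
E
```

```text
seat [255.  245.7] near [258.4 261.1] top [276.3 169.1]
in flare [254.9 254.2] near [258.5 275.6] top [277.1 167.3]
in flare2 [254.9 257.2] near [258.4 280.5] top [277.6 166.3]
in lip [254.9 251.8] near [258.4 271.2] top [277.  167.6]
out flare [255.1 240.3] near [258.8 253. ] top [274.4 171.8]
out flare2 [255.1 237.1] near [258.8 247.9] top [273.8 172.8]
base in [254.9 252.1] near [257.9 269.6] top [278.8 165.5]
base out [255.1 235.1] near [258.2 243.3] top [275.4 171.4]
base mid [255.  243.6] near [258.1 256.5] top [277.1 168.4]
[ 0.53880498 -0.27035904  0.07313649] [np.float64(0.0017079725038076294), np.float64(0.0017079725038076188)]
dz -5 [255. 244.] [276.2 169.4] radial [254.9 249.5] [277.  167.9]
dz 5 [255.  247.5] [276.3 168.8] radial [255. 242.] [275.5 170.4]
[[244 228 202 164 160 163 163 163 163 164 166 188 187 177 240 246 196]
 [243 212 169 159 159 161 161 159 160 159 160 180 184 168 184 246 241]
 [230 213 165 163 159 152 128 113 100 111 137 171 186 165 162 230 246]
 [220 190 160 147 104  85  85  84  83  82  82  86 115 146 160 231 247]
 [219 196 127  86  83  83  84  83  81
[... 1109 characters left out ...]
109 106 106  59  62 130 228 134  76  57 112 115 113 113 102]
 [134 106 110 107 105  54  63 147 229 144  72  53 108 112 111 110 143]
 [108 136 107 107 101  58  64 151 228 140  69  58 109 112 111 136 104]
 [119 104 115 109 104  60  62 153 226 135  70  61 110 111 112 107 121]
 [ 42  53  55  83  96  57  64 150 226 136  68  61 105 100  84  90  58]
 [ 35  38  38  32  34  37  36  81 159 101  48  37  38  37  35  37  35]
 [ 34  33  34  33  34  35  32  36  39  33  35  30  30  32  29  32  30]
 [ 35  33  33  31  30  29  31  32  30  32  30  29  28  33  34  31  34]
 [ 32  32  30  32  30  30  30  33  26  32  34  29  33  32  31  28  31]
 [ 30  35  36  36  34  34  40  32  34  38  34  39  37  35  34  35  34]]
```

The vial hides the clip from here. The estimates from the top view with the earlier wrist view, and from the hub chain, agree to about 3 mm: seat ≈ (0.538, −0.272, 0.0765). I'll approach along the tilted axis while watching the force.

Emit:
play_rows([
  [[-0.016, -0.001, 0, 0], [-0.0035, 0, 0.0097, 0], [-0.0035, 0, 0.0097, 0], [-0.0035, 0, 0.0097, 0], [-0.0035, 0, 0.0097, 0]],
])

```text
time: 31.6
ee_pos: [0.5239, -0.2643, 0.0806]
tcp_rot: [-180.0, 0.0, 150.7]
wrist_force: [0.3, -0.8, -0.6]
opening: 0.0596
grasp_force: 65.0
```

Emit:
play_rows([
  [[-0.0035, 0, 0.0097, 0], [-0.0014, 0, 0.0038, 0], [-0.0014, 0, 0.0038, 0], [-0.0007, 0, 0.0019, 0], [0, 0, 0, 0]],
])

```text
time: 32.02
ee_pos: [0.5304, -0.2683, 0.0625]
tcp_rot: [-180.0, 0.1, 150.7]
wrist_force: [-0.2, 0.3, 0.2]
opening: 0.0602
grasp_force: 65.0
```

```bash
python3 - <<'E'
from clip import *
c=cam('wrist'); cv2.imwrite('pics/w10.png',c['img']); g=cv2.cvtColor(c['img'],cv2.COLOR_BGR2GRAY); print(o['wrist_force'].round(1))
print('vial axis px',proj(c,o['ee_pos']+np.array([0,0,.0324]),True)); print(g[200:300:3,238:276:3])
E
```

```text
32.0167 [-1.7995e+02  7.0000e-02  1.5070e+02] [ 0.5304 -0.2683  0.0625] 0.060165491985397966 64.97577276202989
[-0.2  0.3  0.2]
vial axis px (np.float64(256.1862099429573), np.float64(256.0784890216312))
[[ 47  41  47  45  53  71  69  71  62  51  44  48  43]
 [106 109 109 111 114 113 114 111 111 111 110 110 109]
 [140 141 151 156 159 164 166 164 162 156 149 148 143]
 [188 187 189 190 189 190 190 188 191 191 188 189 190]
 [194 193 195 194 192 192 192 194 192 192 193 194 192]
 [194 194 193 195 195 196 196 193 193 193 194 193 194]
 [191 191 191 191 190 189 190 188 190 190 190 190 189]
 [183 183 184 183 182 185 182 183 182 183 179 182 181]
 [182 176  64  59  57  59  61  56  61  58  56  65 178]
 [183 177  42  36  33  35  32  32  32  28  32  40 177]
 [183 174  43  32  37  33  29  38  32  36  33  38 176]
 [180 174  41  29  33  26  27  33  28  30  31  36 198]
 [184 176  43  31  30  30  28  32  34  33  33  37 197]
 [ 79  80  57  59  56  56  55  58  56  55  59  56  85]
 [ 97  96  79  80  81  81  81  81  78  79  80  78  93]
 [120 117 104 100 102 101 101 102  99  99 101  99 113]
 [136 133 118 11
[... 274 characters left out ...]
61 162 162 163 164 164 164 165 166 178]
 [165 164 150 150 152 152 151 152 152 152 152 155 170]
 [154 154 142 137 140 138 138 140 138 139 140 147 156]
 [177 173 169  83  83  85  88  85  88  86  88 144 179]
 [203 203 197  28  25  32  30  27  29  31  37 158 202]
 [205 205 198  44  46  45  45  41  45  43  44 148 202]
 [205 207 206 199 201 201 201 200 199 201 200 203 206]
 [205 206 205 206 206 207 207 207 207 207 207 206 206]
 [202 202 202 201 201 200 200 202 202 202 200 199 199]
 [201 201 203 203 202 204 202 203 203 202 202 201 203]
 [200 202 200 201 204 201 202 202 202 201 202 202 202]
 [189 206 205 206 207 206 206 208 207 204 206 206 206]
 [185 209 209 212 212 214 213 214 212 212 210 210 213]]
```

```bash
python3 - <<'E'
from clip import *
c=cam('wrist'); p=o['ee_pos']; M=tool(); a=np.radians(150.);s,k=np.sin(np.radians(20)),np.cos(np.radians(20)); n=np.array([s*np.cos(a),s*np.sin(a),k]);e=np.array([k*np.cos(a),k*np.sin(a),-s])
X=np.array([-.872,.489,0]);Y=np.array([.489,.872,0])
W=dict(xyz=np.array([.38149206,-.18151906,.42606215]),attitude=np.array([162.118511,.0187748541,60.6864376]),cx=c['cx'],cy=c['cy'],f=c['f'])
seat=X*-.6018+Y*.0255+[0,0,.0765]; print(seat)
for nm,x,z in (('seat',0,0),('in 11.5,14',11.5,14),('in 9.5,14',9.5,14),('out -11.5,14',-11.5,14),('base out -15',-15,-22),('base out -15,-14',-15,-14),('base in 15',15,-22)):
    q=seat-e*x/1000+n*z/1000; print(nm,np.round(proj(c,q,True),1),'w4',np.round(proj(W,q,True),1))
ax=p+[0,0,.0324]; print('vial top/bot rows',[np.round(proj(c,ax+d,True),1) for d in (X*.009,-X*.009,[0,0,0])], 'h of axis over seat',(ax-seat)@n,'x',-(ax-seat)@e)
# same feature in two views: inner flare tip edge: W row 253.5 col 254 ; now row 280 col 258; outer base edge: W row 229.5, now 222.5
for nm,a_,b_ in (('inner tip',(254,253.7),(258,280)),('outer edge',(254,229.7),(257.7,222.5))):
    print(nm,tri((W['xyz'],ray(W,*a_,True)),(c['xyz'],ray(c,*b_,True))))
    q=tri((W['xyz'],ray(W,*a_,True)),(c['xyz'],ray(c,*b_,True)))[0]; print('  rel seat x,z',-(q-seat)@e,(q-seat)@n)
E
```

```text
32.0667 [-1.7995e+02  1.0000e-01  1.5070e+02] [ 0.5305 -0.2684  0.0629] 0.060078798885132255 64.97562389871973
[ 0.5372391 -0.2720442  0.0765   ]
seat [256.3 251.6] w4 [253.6 242.6]
in 11.5,14 [256.2 276. ] w4 [253.4 252.8]
in 9.5,14 [256.3 272.4] w4 [253.4 251.3]
out -11.5,14 [256.7 234.6] w4 [253.6 235. ]
base out -15 [256.4 224. ] w4 [253.7 229.9]
base out -15,-14 [256.4 224.8] w4 [253.7 230.3]
base in 15 [255.9 268.5] w4 [253.5 251.2]
vial top/bot rows [array([256.1, 240.8]), array([256.1, 270.5]), array([256.1, 256.1])] h of axis over seat 0.02030657695887255 x -0.0007531209155497944
inner tip (array([ 0.53793537, -0.2715653 ,  0.10583485]), [np.float64(3.3364923837818787e-05), np.float64(3.336492383785189e-05)])
  rel seat x,z 0.010374722702435125 0.027441402483129033
outer edge (array([ 0.52019823, -0.26167949,  0.07918028]), [np.float64(6.491039187288698e-05), np.float64(6.491039187300152e-05)])
  rel seat x,z -0.01782093279495066 0.009338579993560147
```

Emit:
play_rows([
  [[-0.0007, 0.0008, 0.0019, 0], [-0.0007, 0, 0.0019, 0], [0, 0, 0, 0], [0, 0, 0, 0], [0, 0, 0, 0]],
])

```text
time: 32.53
ee_pos: [0.5321, -0.2684, 0.059]
tcp_rot: [-180.0, 0.1, 150.7]
wrist_force: [0.8, -0.5, -0.2]
opening: 0.0601
grasp_force: 65.0
```

Emit:
play_rows([
  [[-0.0007, 0, 0.0019, 0], [0, 0, 0, 0], [0, 0, 0, 0], [0, 0, 0, 0], [0, 0, 0, 0]],
])

```text
time: 32.95
ee_pos: [0.5328, -0.2688, 0.0575]
tcp_rot: [-180.0, 0.1, 150.7]
wrist_force: [-1.5, 1.6, 6.0]
opening: 0.0602
grasp_force: 65.5
```

Emit:
play_rows([
  [[-0.0007, 0, 0.0019, 0], [0, 0, 0, 0], [0, 0, 0, 0], [0, 0, 0, 0], [0, 0, 0, 0]],
])

```text
time: 33.37
ee_pos: [0.5334, -0.2691, 0.0559]
tcp_rot: [-180.0, 0.1, 150.7]
wrist_force: [-2.5, 2.1, 7.8]
opening: 0.0602
grasp_force: 65.7
```

Contact came at the expected height and the force points along the clip axis, so the vial is centred. I'll press in.

Emit:
play_rows([
  [[-0.0007, 0, 0.0019, 0], [-0.0007, 0, 0.0019, 0], [0, 0, 0, 0], [0, 0, 0, 0], [0, 0, 0, 0]],
])

```text
time: 33.78
ee_pos: [0.5346, -0.2698, 0.0514]
tcp_rot: [-180.0, 0.1, 150.7]
wrist_force: [-0.6, 0.5, 3.4]
opening: 0.0601
grasp_force: 65.3
```

Emit:
play_rows([
  [[-0.0007, 0, 0.0019, 0], [-0.0007, 0, 0.0019, 0], [0, 0, 0, 0], [0, 0, 0, 0], [0, 0, 0, 0]],
])

```text
time: 34.2
ee_pos: [0.5358, -0.2706, 0.0469]
tcp_rot: [-179.9, 0.1, 150.7]
wrist_force: [3.5, -1.4, -4.5]
opening: 0.0599
grasp_force: 65.5
```

Emit:
play_rows([
  [[-0.0007, 0, 0.0019, 0], [0, 0, 0, 0], [0, 0, 0, 0], [0, 0, 0, 0], [0, 0, 0, 0]],
])

```text
time: 34.62
ee_pos: [0.5363, -0.2708, 0.0458]
tcp_rot: [-180.0, 0.1, 150.7]
wrist_force: [-0.4, -0.4, 2.3]
opening: 0.0597
grasp_force: 66.1
```

Emit:
play_rows([
  [[-0.0004, 0, 0.001, 0], [0, 0, 0, 0], [0, 0, 0, 0], [0, 0, 0, 0], [0, 0, 0, 0]],
])

```text
time: 35.03
ee_pos: [0.5364, -0.2708, 0.0456]
tcp_rot: [-180.0, 0.1, 150.7]
wrist_force: [-5.0, 2.1, 9.8]
opening: 0.0598
grasp_force: 66.9
```

Emit:
play_rows([
  [[-0.0004, 0, 0.001, 0], [0, 0, 0, 0], [0, 0, 0, 0], [0, 0, 0, 0], [0, 0, 0, 0]],
])

```text
time: 35.45
ee_pos: [0.5366, -0.2709, 0.0455]
tcp_rot: [-180.0, 0.1, 150.7]
wrist_force: [-8.9, 4.2, 15.9]
opening: 0.0599
grasp_force: 67.6
```

The vial is against a firm stop after the snap. I'll relieve the pressure, open and withdraw along the axis.

Emit:
play_rows([
  [[0.0007, 0, -0.0018, 0], [0, 0, 0, 0], [0, 0, 0, 0], [0, 0, 0, 0], [0, 0, 0, 0]],
], gripper=0.075)

```text
time: 35.87
ee_pos: [0.5363, -0.2708, 0.045]
tcp_rot: [-179.9, 0.1, 150.7]
wrist_force: [0.3, 0.5, 0.6]
opening: 0.0752
grasp_force: 0.0
```

Emit:
play_rows([
  [[0.001, 0, -0.003, 0], [0.0035, 0, -0.0097, 0], [0.007, 0, -0.019, 0], [0.011, 0, -0.03, 0], [0.011, 0, -0.03, 0]],
])

```text
time: 36.28
ee_pos: [0.5061, -0.2538, 0.1381]
tcp_rot: [-180.0, 0.0, 150.7]
wrist_force: [0.4, 0.1, 0.5]
opening: 0.0752
grasp_force: 0.0
```

Emit:
play_rows([
  [[0.03, 0, -0.02, 0], [0.03, 0, -0.02, 0], [0.03, 0, 0, 0], [0, 0, 0, 0], [0, 0, 0, 0]],
])

```text
time: 36.7
ee_pos: [0.428, -0.2098, 0.1788]
tcp_rot: [-180.0, 0.3, 150.7]
wrist_force: [-0.1, 0.3, -0.4]
opening: 0.0751
grasp_force: 0.0
```

```bash
python3 - <<'E'
from clip import *
print(o['wrist_force'].round(1))
c=cam('wrist'); cv2.imwrite('pics/w11.png',c['img']); a=np.radians(150.);s,k=np.sin(np.radians(20)),np.cos(np.radians(20)); n=np.array([s*np.cos(a),s*np.sin(a),k]);e=np.array([k*np.cos(a),k*np.sin(a),-s])
seat=np.array([.5366,-.2709,.078]); print('seat px',proj(c,seat,True))
b,g,r=[c['img'][...,i].astype(int) for i in range(3)]
m=((r>90)&(r-b>60)&(g<170)&(r-g>25)).astype(np.uint8); k_,l,s_,ce=cv2.connectedComponentsWithStats(m)
for i in range(1,k_):
    if s_[i,4]>60: print(s_[i],ce[i].round(1))
u,v=map(int,proj(c,seat,True)); gg=cv2.cvtColor(c['img'],cv2.COLOR_BGR2GRAY); print(u-40,v-20); print(gg[v-20:v+22:2,u-40:u+42:4])
T,L=amber(); print([(q,((z-[240,100])*4).round(0),ang(T,*z,az=148,P=np.array([.596,-.302,.17]))) for q,z in L])
E
```

```text
36.7 [-179.96    0.26  150.71] [ 0.428  -0.2098  0.1788] 0.07506589804913207 0.0
[-0.1  0.3 -0.4]
seat px (np.float64(255.85969833943415), np.float64(292.999712781964))
[437  45  16  26 222] [444.5  57.7]
[ 73 280  14  16 130] [ 77.8 286.5]
[228 288  43  13 496] [249.  293.9]
[310 308  19  21 219] [319.6 317.7]
[371 348   8  15  69] [373.9 356.8]
215 272
[[142 221 238 239 239 238 236 237 238 174 145 149 236 237 222 204 190 239
  239 232 138]
 [235 238 239 238 184 168 169 169 191 137 136 137 152 150 158 140 157 238
  239 239 238]
 [239 239 239 236 148 139 138 138 115  53  51  55  62 138 139 139 158 239
  239 239 239]
 [239 239 239 238 141 138 138 139 102  30  27  26  33 140 141 138 155 239
  239 239 238]
 [238 239 239 239 144 138 138 140  99  25  22  24  36 139 138 138 156 239
  239 238 238]
 [238 239 239 239 142 139 139 139 102  20  25  16  29 139 137 139 157 238
  239 238 239]
 [239 239 238 238 119 113 117 116  90  24  33  28  39 109 119 135 143 220
  239 239 239]
 [238 239 239 234  72  68  69  66  61  39  41  44  42  63 156 222 223 222
  239 238 239]
 [236 238 239 215  98  96  92  
[... 824 characters left out ...]
238 238 238 238 238
  239 238 238]
 [238 238 238 239 238 238 239 238 238 132 129 128 224 238 238 239 238 238
  238 238 238]
 [238 238 238 238 238 238 238 238 238 237 238 237 238 238 238 238 238 238
  238 238 238]
 [238 238 238 238 238 238 238 238 238 238 238 238 238 238 238 238 238 238
  238 238 238]]
[(28, array([67., 13.]), (np.float64(-110.7), np.float64(183.0))), (58, array([246.,  81.]), (np.float64(-173.0), np.float64(96.0))), (59, array([133.,  93.]), (np.float64(-113.1), np.float64(95.0))), (65, array([312., 176.]), (np.float64(127.1), np.float64(97.0))), (27, array([ 88., 177.]), (np.float64(-62.1), np.float64(94.0))), (63, array([262., 279.]), (np.float64(67.3), np.float64(96.0)))]
```

```bash
python3 -c "
from workcell import bot
print(bot.job_done())"
```

```text
the job is handed in; nothing more can be done
None
```

I handed the job in at 36.7 s: the empty clip is in the gap and the longer vial is pressed home in it, midway along. That is my own reading of the forces and camera images, as the hand-in returned no verdict.

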